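# Put the shogi piece tray away under the low shelf and shut the cedar panel

## Robot

A 6-joint arm with a two-finger parallel gripper is mounted at the origin on the work surface. World frame = base frame: x ahead of the robot, y to its left, z up, the work surface at z = 0. Lengths are in mm, angles in degrees, forces in N, time in s.
With the tool pointing down it reaches from about 300 to 850 mm from the base axis. Payload 4.2 kg.
Tool frame: the origin (TCP) lies at the centre of the arm's flange, where the gripper is bolted on; the fingertips stand 191 mm ahead of it and the grasp point (between the pads) lies 172 mm ahead of it; z points along the fingers, x is the direction in which the jaws open and shut, and the axes are right-handed (so a half turn about z gives the same grasp; the last joint's range is limited). The gripper opens to 91 mm and grips with 3 to 60 N. Pads are 32 mm wide; open, the fingers measure 118 mm over their backs; the gripper's body (76 mm by 178 mm) begins 60 mm behind the grasp point.
Start: joints at [67.724, 18.312, 89.639, -0, 72.044, -1.146], TCP at [207.282, 536.337, 404.776] pointing down, gripper open.
Joint ranges: [-177.97, 177.97], [-48.28, 115.42], [12.27, 149.76], [-77.06, 257.06], [2.81, 150.46], [-146.56, 146.56]. Speed limits (degrees/s): [147.25, 147.25, 180, 180, 180, 180].

## Interface

Orientations are given as [roll, pitch, yaw] about the fixed x, y, z axes, in that order (R = Rz(yaw) Ry(pitch) Rx(roll)).
In Python, from workcell import telemetry, imaging, env gives the robot as it stands. The module is installed in compiled form; this text tells all that it offers.
- The arm moves only by the tool jog_arm, never from a script. Its argument "series" is a list of rows, each a list of 3 entries, a list of its own where there are three numbers: the shift along the world's x, y, z in mm, then the turn, a rotation vector about the world's x, y, z in rad, then the opening, from 0 (shut) to 1 (fully open). In form: [[[x, y, z], [ax, ay, az], jaw], ...]. A call has exactly 5 rows; each row is the pose to reach, as a shift and turn from the pose measured when the call began; what a row does not reach only later rows make up. A row lasts 1/12 s, in which the tool goes at most 41.7 mm and 7.16 degrees, less where a joint would pass 70% of its speed; a pose out of reach is approached as far as the arm can. A call with a gripper value outside its range is refused whole. The fingers move at their own pace and stop on an object; "squeeze" is the grip in N (left out, the last holds). Time passes only in rows, so rows that repeat a pose let the fingers close, or fill a call up. It gives the time, the measured TCP pose, the force and the opening at its end, in the units of the state.
- telemetry.state(): the state, without advancing time (a new reading comes with each control period).
- imaging.grab_frame(name): name is "scene" or "top" or "wrist"; returns a dict with "pixels" (384x512x3 uint8, red, green, blue), "fov_y" (degrees; the focal length in pixels is half the picture's height over the tangent of half this angle, whatever the lens; pixels are square), "cx", "cy" (the principal point, pixels), "R" (3x3) and "t" (3): a world point X has camera coordinates R X + t; the wrist camera has in their place "T_tool_cam" (4x4, takes a point from camera to tool coordinates, whose origin is the TCP and whose axes are the tool frame's). Camera axes: x right, y down, z forward; pixel columns grow to the right and rows downward; lengths in mm; the calibration is good to about 2 mm. The wrist camera is an equidistant fisheye: a pixel r from the principal point sees the ray r / f radians off the axis. A picture is of the moment at which its call begins: read the wrist's pose just before it. There is no depth.
- env.job_done(): hands the job in, once; it reports no verdict.
The state is a dict: "time_s": time; "qpos": joint angles; "qvel": joint speeds; "effort": joint torques, N m; "ee_pos": TCP position; "ee_rot": TCP orientation; "force": force on the tool from outside, world axes, zero at the start; "torque": the same for the moment, N m; "gripper_width": finger opening in mm.
Only numpy, scipy, OpenCV 4.12 (cv2) and the standard library are available. Lean on these libraries where they do the work, as an engineer would, in place of code of your own. Each camera call takes 0.05 s, during which the arm holds its last target.

## Task

Slide the red lacquer tray, with the round boxwood piece case standing on it, into the open left-hand bay (as seen from the robot) under the low shelf until it is fully home, never letting the tray or the case touch the underside of the shelf top. Then slide the small cedar panel fully shut in front of it. Keep the piece case upright on the tray and leave the teacup, the flask and the turtle trivet where they stand.

Things in the scene. Friction and masses are not known exactly. Their poses are not given: they have to be found in the camera images.
- tray_center (a point): Centre, 17 mm above its underside, of the loose dark-red lacquer tray (0.35 kg) that slides on the table: 140 mm deep (x), 110 mm wide (y), floor 6 mm thick. Front lip on its -x side: a wall 110 mm wide, 10 mm thick, 34 mm high, its middle plane 65 mm from this point along -x; about 55 mm of free floor behind it. Other walls 8 mm thick, 20 mm high.
- case_center (a point): Centre of the round boxwood piece case standing loose on the rear half of the tray floor, upright cylinder 56 mm across, 44 mm tall, about 0.14 kg; its z axis is up. On the tray its top is 50 mm above the table.
- bay_mouth (a point): Fixed low zelkova shelf: point on the table, middle of the front edge of its left-hand bay; x points into the bay, y left along the front. Bay 126 mm wide between 14 mm uprights, 62 mm high, floored by the table. A low back stop 144 mm in holds the home tray: its centre 74 mm in from here, its lip 4 mm behind the front edge. The empty right-hand bay is 170 mm wide.
- shelf_top: The fixed top board of the shelf, 165 mm deep, 354 mm wide, 14 mm thick, underside 62 mm and top face 76 mm above the table. Its origin and axes are those of bay_mouth; its front edge is at x = 0, its middle at y = -92 mm.
- panel (a joint): Slide of the small cedar panel, 146 mm wide, 58 mm tall, 10 mm thick, standing 8 to 18 mm in front of the shelf's front edge. 0 = shut, covering the left-hand bay; grows in m as it slides to the right (bay_mouth's -y), at most 0.19. It starts open, clear of the left-hand bay. About 1 N of friction; it stays where it is left.
- panel_pull (a point): Middle of the dark pull at mid-width of the panel's front face: an upright fin 14 mm thick along the slide, standing out 33 mm from the panel (to 51 mm in front of the shelf's front edge), from 16 to 58 mm above the table. This point is 36 mm in front of that edge, 37 mm up; axes as bay_mouth.
- teacup: Celadon teacup, loose, 72 mm across, 62 mm tall, standing on the rear of the shelf top over the right-hand bay; origin at the centre of its foot. Leave alone.
- flask: Pewter sake flask, loose, 76 mm across, 145 mm tall, on the table to the left of the shelf; origin at the centre of its foot. Leave alone.
- trivet: Black iron turtle-shaped trivet, loose, about 130 by 100 mm, 28 mm high, on the table at the right; origin at the centre of its underside. Leave alone.
- tray: The same tray as tray_center; this origin is at the centre of its underside, with the same axes.
- piece_case: The same piece case as case_center; this origin is at the centre of its underside.
Things that resemble listed ones, but are neither listed nor needed, are in the scene too. Leave any orange or purple look-alike of the tray alone. Of the things that look like the piece_case, the smaller one is meant.

How it is judged (in metres and radians):
On the way:
1. the tray is fully home in the left-hand bay with the case upright on it (x of tray_center in the frame of bay_mouth between 0.065 and 0.085 m and y of tray_center in the frame of bay_mouth between -0.015 and 0.015 m and height (world z) of tray_center below 0.022 m and angle between the x axis of tray_center and the x axis of bay_mouth, either way round below 0.12 rad and angle between case_center's own z axis and vertical below 0.15 rad and horizontal distance between case_center and tray_center below 0.05 m and height (world z) of case_center below 0.034 m), for 0.2 s.
At the end, for the whole second after the job is handed in: Tray flat in the left-hand bay, its centre at least 65 mm in from the front edge (home 74), within 15 mm of the bay's middle line, square within 0.12 rad; case upright on it (0.15 rad, within 50 mm of tray centre); panel shut to within 6 mm; all at rest (all of step 1 and value of joint panel below 0.006 m and linear speed of each of tray, piece_case below 0.02 m/s); the robot touches nothing.
It fails at once if the tray or the case touches the shelf's top board (contact force between any of tray, piece_case and shelf_top above 0.5 N).
It fails at once if the piece case is tipped by more than 0.4 rad (angle between case_center's own z axis and vertical above 0.4 rad).
It fails at once if the teacup, the flask or the trivet is moved by more than 20 mm (distance of any of teacup, flask, trivet from where it was at the start of the episode above 0.02 m).
It also fails if it takes over 58 s, if anything falls off the work surface, if the arm or the gripper's body presses on something with over 40 N, if the wrist force passes 120 N, or if a joint passes its speed limit or range.

## Working session

There is one attempt and no reset: what is moved stays moved. The work goes in short steps, Python scripts to look and compute and a tool call to move; the robot and the scene stay as the last step left them, time stands still between calls to the robot, and variables do not carry over. Pictures are saved under pics/ and viewed, and the job is handed in when it is done.

Besides the shell and the picture viewer there is one more tool, called after ">>>" in YAML: its name, and indented under it one key for each argument. jog_arm: Moves the arm, as the interface text tells. Its arguments: {"type":"object","properties":{"series":{"type":"array"},"squeeze":{"type":"number"}},"required":["series"]}

```bash
mkdir -p pics
cat > h.py <<'E'
import numpy as np, cv2, pickle
from workcell import telemetry, imaging, env
def grab(name, tag):
    s=telemetry.state(); f=imaging.grab_frame(name); f['state']=s
    pickle.dump(f,open(f'{tag}.pkl','wb'))
    cv2.imwrite(f'pics/{tag}.png', f['pixels'][:,:,::-1]); return f
def ray(f,u,v):
    F=f['pixels'].shape[0]/2/np.tan(np.radians(f['fov_y'])/2)
    d=np.array([(u-f['cx'])/F,(v-f['cy'])/F,1.0])
    R=np.array(f['R']);t=np.array(f['t'])
    return -R.T@t, R.T@d
def onz(f,u,v,z):
    o,d=ray(f,u,v); return o+d*(z-o[2])/d[2]
def proj(f,X):
    F=f['pixels'].shape[0]/2/np.tan(np.radians(f['fov_y'])/2)
    c=np.array(f['R'])@np.array(X,float)+np.array(f['t'])
    return f['cx']+F*c[0]/c[2], f['cy']+F*c[1]/c[2]
E
python3 - <<'E'
from h import *
s=telemetry.state(); print(s)
for n in ['scene','top','wrist']:
    f=grab(n,n+'0'); print(n,f['fov_y'],f['cx'],f['cy'])
    if 'R' in f: print(-np.array(f['R']).T@np.array(f['t']))
    else: print(f['T_tool_cam'])
    cv2.imwrite(f'pics/{n}0b.png',cv2.resize(f['pixels'][:,:,::-1],(800,600),interpolation=cv2.INTER_CUBIC))
E
```

```text
{'time_s': 0.0, 'qpos': array([ 6.77227430e+01,  1.83516730e+01,  8.97076158e+01, -1.79658078e-03,
        7.20426068e+01, -1.14693379e+00]), 'qvel': array([ 0.03748529, -0.02056267, -0.0126573 , -0.07126549, -0.09299563,
       -0.01760245]), 'effort': array([-2.50295263e-03, -4.12467921e+01, -2.31967682e+01,  7.23969075e-02,
        4.59585583e-02, -1.28035686e-04]), 'ee_pos': array([207.23032581, 536.17608169, 403.91145697]), 'ee_rot': array([-1.79999668e+02,  1.01909385e-01,  6.88702325e+01]), 'force': array([ 0.52239668, -0.68492247,  0.31110439]), 'torque': array([ 0.02110415, -0.0447355 , -0.00389283]), 'gripper_width': 91.36062812770726}
scene 45.68591057177058 250.59142991170768 186.49556793416028
[1445.90049488  146.35072952  788.75923951]
top 53.45996894783695 257.1442510707969 189.43535377199228
[ 287.31736344  -34.80461295 1204.90033036]
wrist 65.70646984690485 259.59469638582755 191.21341903234043
[[ 9.99999152e-01 -1.08076263e-03 -7.26997676e-04 -7.71152397e-01]
 [ 1.23663022e-03  9.63046156e-01  2.69333571e-01 -7.71521769e+01]
 [ 4.09046660e-04 -2.69334241e-01  9.63046675e-01  2.11965229e+01]
 [ 0.00000000e+00  0.00000000e+00  0.00000000e+00  1.00000000e+00]]
```

View pics/scene0b.png

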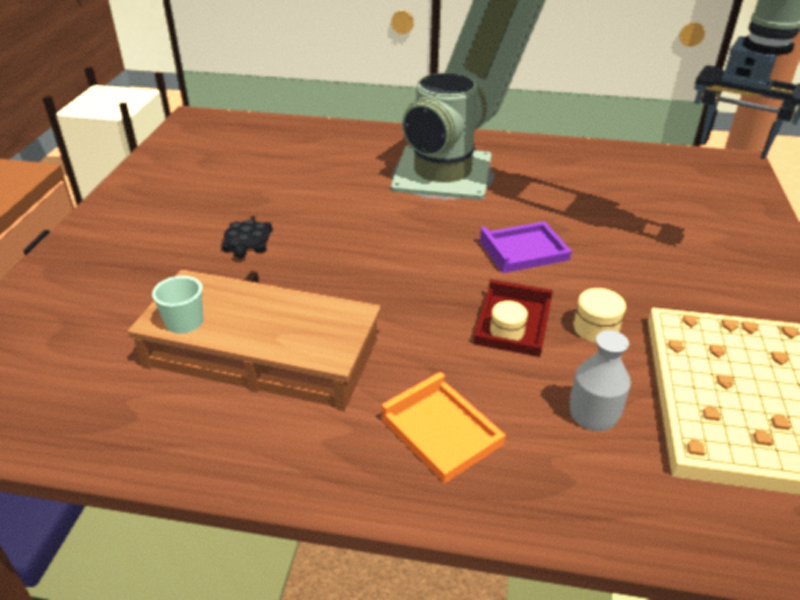

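View pics/top0b.png

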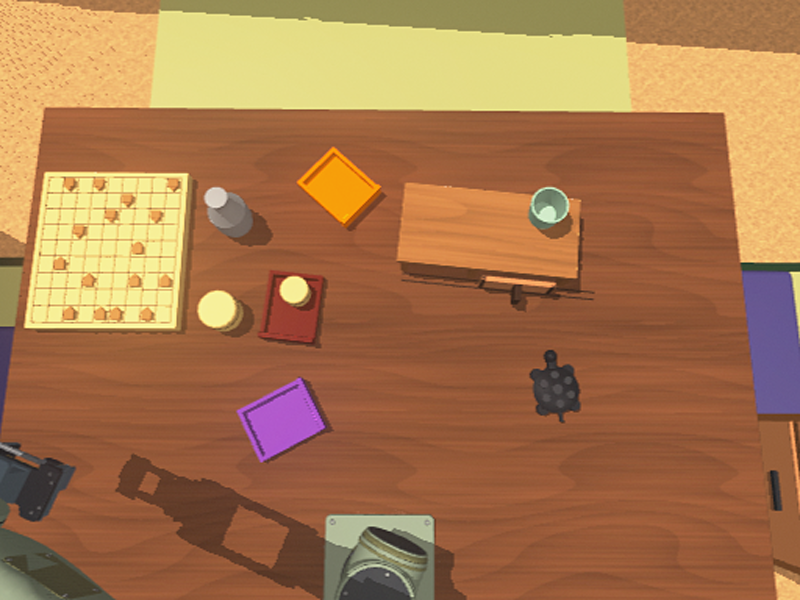

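View pics/wrist0b.png

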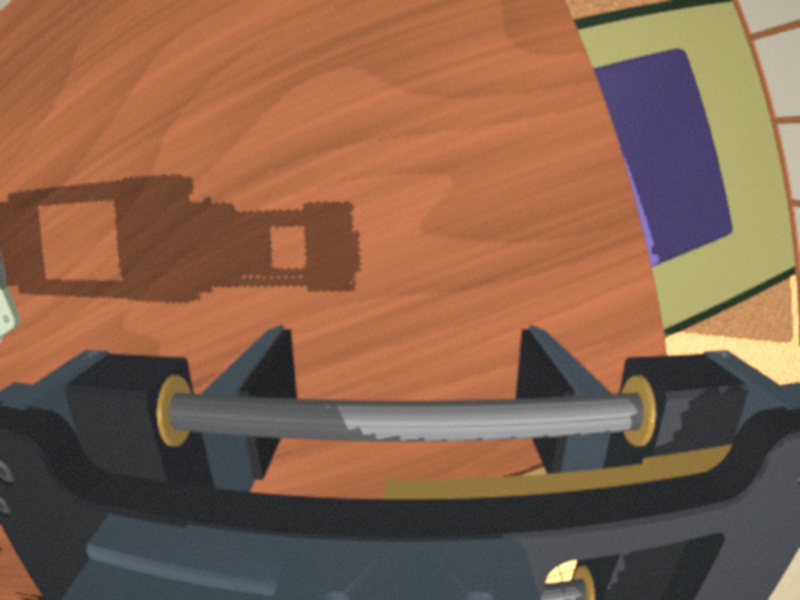

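The candidates for each thing I need, in top-view pixels (800x600 scale):

| Thing | Candidates | Choice |
|---|---|---|
| Tray | dark-red (293,308), orange (340,187), purple (283,420) | dark-red |
| Case | small cream cylinder on the red tray (295,291), larger one beside it (219,310) | small one |

The shelf is at (490,230), with the panel and its pull at (517,288). Next I'll measure these and check with a close crop.

Run:
```python
from h import *
f=pickle.load(open('top0.pkl','rb')); im=f['pixels']
hsv=cv2.cvtColor(im,cv2.COLOR_RGB2HSV)
c=im[100:260,120:400]; cv2.imwrite('pics/crop_top.png',cv2.resize(c[:,:,::-1],None,fx=2.8,fy=2.8,interpolation=cv2.INTER_CUBIC))
def crn(m,z,name):
    n,l,st,ce=cv2.connectedComponentsWithStats(m.astype(np.uint8))
    for i in range(1,n):
        if st[i,4]>25:
            cnt,_=cv2.findContours((l==i).astype(np.uint8),cv2.RETR_EXTERNAL,cv2.CHAIN_APPROX_NONE)
            r=cv2.minAreaRect(cnt[0]); b=cv2.boxPoints(r)
            print(name,st[i],np.round(r[0],1),np.round(r[1],1),round(r[2],1),[np.round(onz(f,u,v,z)[:2],0).tolist() for u,v in b],'c',np.round(onz(f,*ce[i],z)[:2],1))
H,S,V=[hsv[:,:,i].astype(int) for i in range(3)]
sub=np.zeros(H.shape,bool); sub[160:230,155:215]=1
print(hsv[205,185],hsv[180,186],hsv[150,320],hsv[160,290],hsv[182,320],hsv[188,330])
crn(sub&((H<6)|(H>174))&(S>170)&(V<170),0,'tray')
crn((H>20)&(H<32)&(S>70)&(V>190)&(np.arange(384)[:,None]>170)&(np.arange(384)[:,None]<215),50,'case')
sub[:]=0; sub[110:190,250:380]=1
crn(sub&(V>185)&(H<20)&(H>5),76,'shelf')
```

```text
[  4 173 153] [ 27 101 247] [ 13 167 209] [ 13 168 211] [ 12 152 126] [ 11 129  87]
tray [167 173  40  46 846] [186.4 195.5] [34.5 43.8] 8.1 [[443.0, 248.0], [585.0, 236.0], [570.0, 124.0], [428.0, 139.0]] c [494.9 183.7]
case [  16  171  100   39 2880] [ 65.5 190. ] [38. 99.] 90.0 [[570.0, 710.0], [573.0, 403.0], [453.0, 393.0], [451.0, 694.0]] c [511.6 552.2]
case [506 174   6  38 112] [508.5 192.5] [37.  5.] 90.0 [[572.0, -817.0], [572.0, -833.0], [455.0, -819.0], [455.0, -803.0]] c [ 529.9 -823.8]
case [180 177  17  17 230] [188. 185.] [16. 16.] 90.0 [[555.0, 200.0], [555.0, 150.0], [505.0, 148.0], [504.0, 198.0]] c [530.2 174.5]
case [127 186  24  23 429] [138.5 197. ] [22. 23.] 90.0 [[525.0, 362.0], [526.0, 291.0], [457.0, 287.0], [457.0, 357.0]] c [490.4 324.9]
shelf [ 254  117  118   61 5127] [313.3 146.8] [115.8  50.3] 5.7 [[585.0, -27.0], [747.0, -42.0], [712.0, -402.0], [551.0, -378.0]] c [ 643.6 -196.4]
shelf [311 177  45   7 142] [332.9 179.9] [44.2  3.2] 5.7 [[545.0, -203.0], [555.0, -204.0], [542.0, -337.0], [532.0, -336.0]] c [ 543.4 -268.9]
```

View pics/crop_top.png

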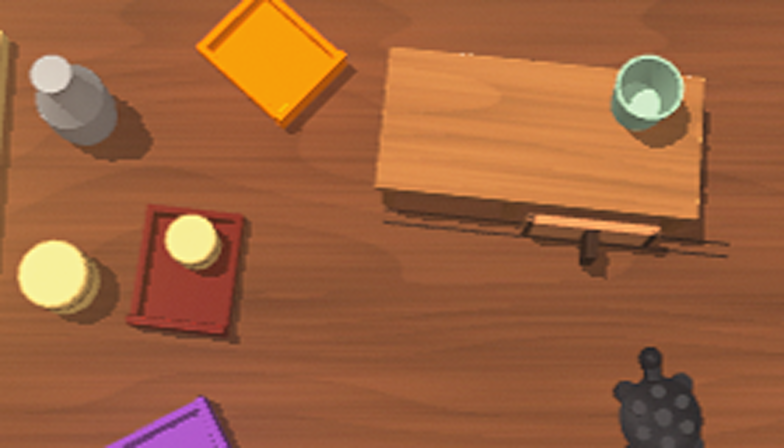

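The close crop confirms it: the dark-red tray holds the small case (crop (193,240)), with the lip on the robot side. The bigger case is off to the left at (55,275), and the panel is open to the right. I'll move above the lip now.

>>> jog_arm:
  series:
    - [[24,-35,0],[0,0,-0.12],0.5]
    - [[48,-70,0],[0,0,-0.24],0.5]
    - [[72,-105,0],[0,0,-0.36],0.5]
    - [[96,-140,0],[0,0,-0.48],0.5]
    - [[120,-175,0],[0,0,-0.6],0.5]

```text
time_s: 0.57
ee_pos: [325.5, 362.8, 403.9]
ee_rot: [180.0, 0.1, 34.2]
force: [1.1, 0.4, 0.8]
gripper_width: 60.7
```

>>> jog_arm:
  series:
    - [[24,-35,0],[0,0,-0.12],0.5]
    - [[48,-70,0],[0,0,-0.24],0.5]
    - [[72,-105,0],[0,0,-0.36],0.5]
    - [[96,-140,0],[0,0,-0.48],0.5]
    - [[120,-170,0],[0,0,-0.6],0.5]

```text
time_s: 0.98
ee_pos: [444.9, 191.9, 403.9]
ee_rot: [180.0, 0.1, -0.5]
force: [0.2, 0.5, 0.0]
gripper_width: 45.6
```

>>> jog_arm:
  series:
    - [[0,0,-30],[0,0,-0.09],0.5]
    - [[0,0,-60],[0,0,-0.09],0.5]
    - [[0,0,-60],[0,0,-0.09],0.5]
    - [[0,0,-60],[0,0,-0.09],0.5]
    - [[0,0,-60],[0,0,-0.09],0.5]

```text
time_s: 1.4
ee_pos: [445.2, 192.4, 345.0]
ee_rot: [-180.0, 0.0, -5.6]
force: [-0.0, -0.2, 0.9]
gripper_width: 45.2
```

```bash
cat >> h.py <<'E'
from scipy.spatial.transform import Rotation as Rot
def wray(f,u,v):
    F=f['pixels'].shape[0]/2/np.tan(np.radians(f['fov_y'])/2)
    a=np.array([u-f['cx'],v-f['cy']]);r=np.linalg.norm(a);th=r/F
    d=np.array([*(a/max(r,1e-9)*np.sin(th)),np.cos(th)])
    T=np.array(f['T_tool_cam']);s=f['state']
    R=Rot.from_euler('xyz',s['ee_rot'],degrees=True).as_matrix()
    return np.array(s['ee_pos'])+R@T[:3,3], R@T[:3,:3]@d
def wz(f,u,v,z):
    o,d=wray(f,u,v); return o+d*(z-o[2])/d[2]
E
python3 - <<'E'
from h import *
f=grab('wrist','w1'); print(f['state']['ee_pos'],f['state']['ee_rot'])
cv2.imwrite('pics/w1b.png',cv2.resize(f['pixels'][:,:,::-1],(800,600),interpolation=cv2.INTER_CUBIC))
E
```

```text
[445.215868   192.38332467 345.02729417] [-1.79967468e+02  3.74147086e-02 -5.62525962e+00]
```

View pics/w1b.png

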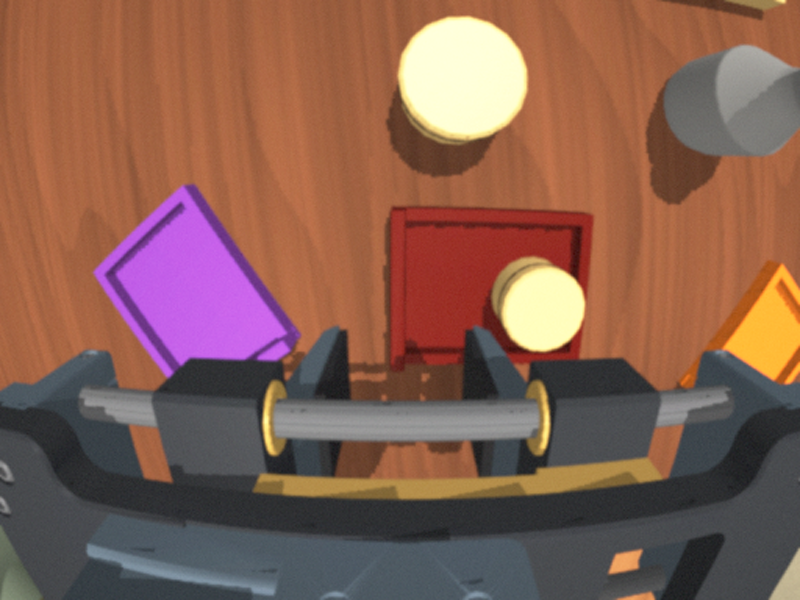

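Run:
```python
from h import *
f=pickle.load(open('w1.pkl','rb')); k=1.5625
for n,u,v,z in [('lipL out',391,208,34),('lipR out',392,370,34),('lipL in',405,209,34),('lipR in',405,367,34),('rearL out',592,215,20),('rearR out',579,361,20),('purple',298,338,34),('purple0',298,345,0),('caseC top',540,305,50)]:
    print(n,np.round(wz(f,u/k,v/k,z),1))
```

```text
lipL out [439.9 246.4  34. ]
lipR out [428.8 137.9  34. ]
lipL in [448.5 244.9  34. ]
lipR in [437.9 139.3  34. ]
rearL out [576.5 230.2  20. ]
rearR out [566.7 122.5  20. ]
purple [367.8 167.   34. ]
purple0 [357.  149.5   0. ]
caseC top [527.7 179.1  50. ]
```

>>> jog_arm:
  series:
    - [[-6,0,-35],[0,0,-0.004],0.5]
    - [[-6,0,-70],[0,0,-0.004],0.5]
    - [[-6,0,-105],[0,0,-0.004],0.5]
    - [[-6,0,-130],[0,0,-0.004],0.5]
    - [[-6,0,-143],[0,0,-0.004],0.5]

```text
time_s: 1.87
ee_pos: [438.9, 193.2, 201.3]
ee_rot: [-180.0, 0.0, -5.7]
force: [-0.2, -0.6, 0.1]
gripper_width: 45.2
```

Run:
```python
from h import *
f=grab('wrist','w2'); print(f['state']['ee_pos'],f['state']['ee_rot'],f['state']['force'])
cv2.imwrite('pics/w2b.png',cv2.resize(f['pixels'][:,:,::-1],(800,600),interpolation=cv2.INTER_CUBIC))
```

```text
[438.89486765 193.15269179 201.30865355] [-1.79970144e+02  3.26391367e-02 -5.74342529e+00] [-0.18352255 -0.55935067  0.08120563]
```

View pics/w2b.png

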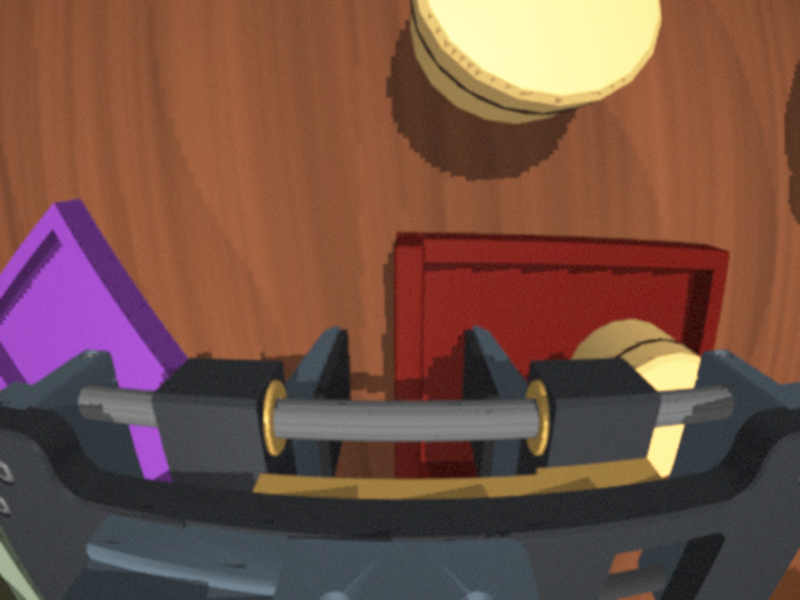

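The fingers straddle the lip (lip at columns 397–422, fingers at 345 and 465) and are clear of the case. I'll close on it.

>>> jog_arm:
  series:
    - [[0,0,0],[0,0,0],0.0]
    - [[0,0,0],[0,0,0],0.0]
    - [[0,0,0],[0,0,0],0.0]
    - [[0,0,0],[0,0,0],0.0]
    - [[0,0,0],[0,0,0],0.0]
  squeeze: 25

```text
time_s: 2.33
ee_pos: [439.0, 193.2, 201.3]
ee_rot: [-180.0, 0.0, -5.7]
force: [-0.3, 0.1, 0.5]
gripper_width: 15.1
```

Run:
```python
from h import *
# shelf: refine geometry by top view; crops
f=pickle.load(open('top0.pkl','rb')); c=f['pixels'][105:200,240:385]
cv2.imwrite('pics/shelf_top.png',cv2.resize(c[:,:,::-1],None,fx=5.5,fy=5.5,interpolation=cv2.INTER_CUBIC))
f=pickle.load(open('scene0.pkl','rb')); c=f['pixels'][165:265,75:255]
cv2.imwrite('pics/shelf_scene.png',cv2.resize(c[:,:,::-1],None,fx=4.4,fy=4.4,interpolation=cv2.INTER_CUBIC))
```

```text
(no output)
```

View pics/shelf_top.png

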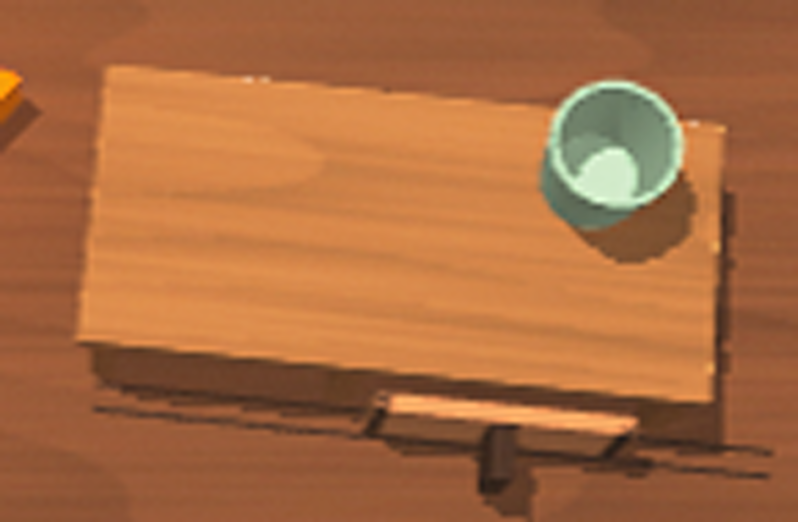

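View pics/shelf_scene.png

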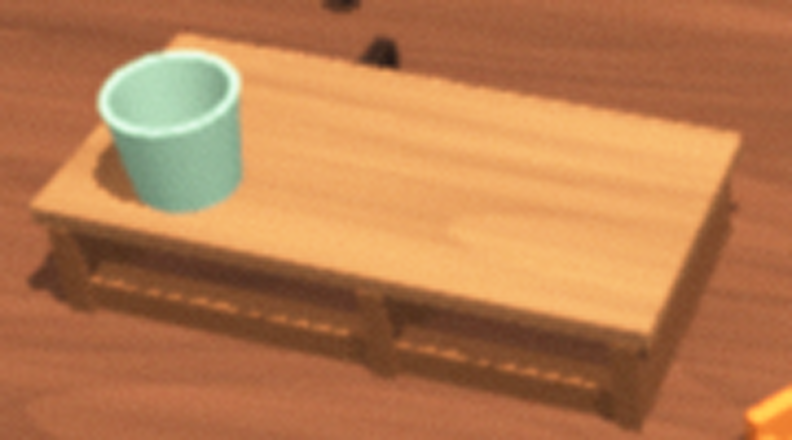

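```bash
cat > fit.py <<'E'
from h import *
def rigid(L,W):
    L=np.array(L,float);W=np.array(W,float)
    lc=L.mean(0);wc=W.mean(0);a=L-lc;b=W-wc
    th=np.arctan2((a[:,0]*b[:,1]-a[:,1]*b[:,0]).sum(),(a*b).sum())
    R=np.array([[np.cos(th),-np.sin(th)],[np.sin(th),np.cos(th)]])
    o=wc-R@lc; return o,np.degrees(th),W-(L@R.T+o)
E
python3 - <<'E'
from fit import *
L=[(0,85),(165,85),(165,-269),(0,-269)]
f=pickle.load(open('top0.pkl','rb'))
P=[(79,341),(105,66),(724,127),(711,403)]
W=[onz(f,(u+.5)/5.5-.5+240,(v+.5)/5.5-.5+105,76)[:2] for u,v in P]
print(rigid(L,W))
g=pickle.load(open('scene0.pkl','rb'))
P=[(740,135),(651,330),(35,207),(180,37)]
W=[onz(g,(u+.5)/4.4-.5+75,(v+.5)/4.4-.5+165,76)[:2] for u,v in P]
print(rigid(L,W))
# panel pull tip top
for u,v in [(500,428),(517,428),(483,428)]: print(onz(f,(u+.5)/5.5-.5+240,(v+.5)/5.5-.5+105,58))
# check tray by top cam lip corners
print(telemetry.state()['gripper_width'])
E
```

```text
(array([ 573.97905258, -112.60929362]), np.float64(-5.3829358366633135), array([[ 1.17727104, -1.70018656],
       [-1.05257375,  0.1633077 ],
       [-1.6999245 ,  0.67428148],
       [ 1.57522722,  0.86259738]]))
(array([ 579.86377873, -112.90418767]), np.float64(-5.052627180137716), array([[ 2.09944462, -2.75806437],
       [-2.33666936, -2.1000943 ],
       [-2.41978676,  2.93321653],
       [ 2.6570115 ,  1.92494215]]))
[ 539.28241032 -265.88188533   58.        ]
[ 539.35047216 -275.41906412   58.        ]
[ 539.21435486 -256.34560082   58.        ]
15.071639265751376
```

>>> jog_arm:
  series:
    - [[0,0,0],[0,0,0],0.0]
    - [[0,0,0],[0,0,0],0.0]
    - [[0,0,0],[0,0,0],0.0]
    - [[-2,-4,0],[0,0,0],0.0]
    - [[-4,-12,0],[0,0,0],0.0]

```text
time_s: 2.75
ee_pos: [435.5, 181.7, 201.8]
ee_rot: [-179.9, -0.1, -5.7]
force: [1.5, 3.4, 2.1]
gripper_width: 9.7
```

Run:
```python
from h import *
f=grab('wrist','w3'); print(f['state']['ee_pos'],f['state']['ee_rot'],f['state']['force'])
cv2.imwrite('pics/w3b.png',cv2.resize(f['pixels'][:,:,::-1],(800,600),interpolation=cv2.INTER_CUBIC))
f=pickle.load(open('top0.pkl','rb'))
for u,v in [(329,428),(302,379),(237,408),(263,461)]: print(onz(f,u/1.5625,v/1.5625,20))
```

```text
[435.54011025 181.74683611 201.76049517] [-1.79874255e+02 -9.65663675e-02 -5.67842167e+00] [1.49662777 3.42368903 2.08257898]
[260.92037085  99.6466096   20.        ]
[354.93732509 155.64765689  20.        ]
[298.00020747 280.23942395  20.        ]
[198.33348035 224.42205322  20.        ]
```

View pics/w3b.png

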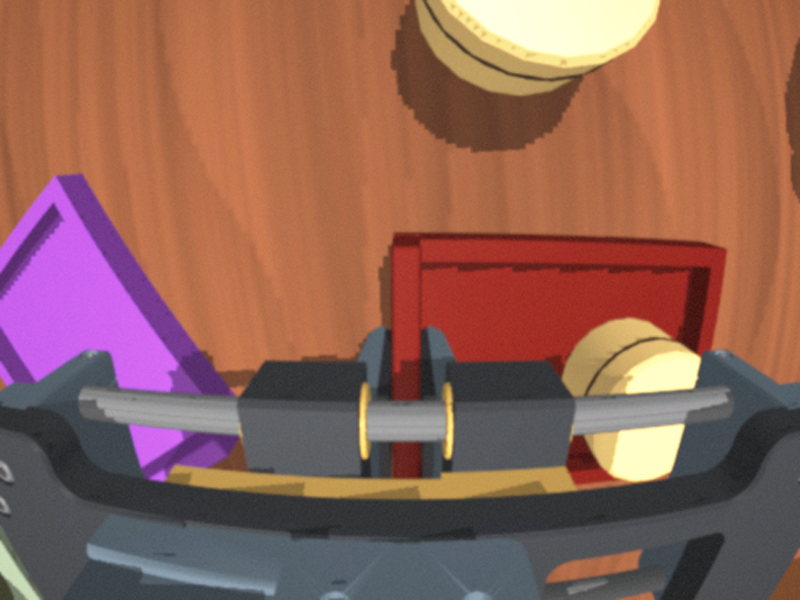

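The lip is gripped (opening 9.7 mm) and the tray follows. I'll drag it across to the front of the bay.

>>> jog_arm:
  series:
    - [[-3,-14,0],[0,0,0],0.0]
    - [[-6,-28,0],[0,0,0],0.0]
    - [[-9,-42,0],[0,0,0],0.0]
    - [[-12,-56,0],[0,0,0],0.0]
    - [[-16,-70,0],[0,0,0],0.0]

```text
time_s: 3.22
ee_pos: [418.7, 109.5, 201.8]
ee_rot: [-179.9, -0.1, -5.7]
force: [0.7, 2.9, 0.3]
gripper_width: 9.9
```

>>> jog_arm:
  series:
    - [[-3,-14,0],[0,0,0],0.0]
    - [[-6,-28,0],[0,0,0],0.0]
    - [[-9,-42,0],[0,0,0],0.0]
    - [[-12,-56,0],[0,0,0],0.0]
    - [[-16,-70,0],[0,0,0],0.0]

```text
time_s: 3.63
ee_pos: [402.3, 38.6, 201.8]
ee_rot: [-179.9, -0.1, -5.7]
force: [1.5, 3.4, -0.3]
gripper_width: 9.9
```

>>> jog_arm:
  series:
    - [[-3,-14,0],[0,0,0],0.0]
    - [[-6,-28,0],[0,0,0],0.0]
    - [[-9,-42,0],[0,0,0],0.0]
    - [[-12,-56,0],[0,0,0],0.0]
    - [[-16,-70,0],[0,0,0],0.0]

```text
time_s: 4.05
ee_pos: [385.8, -32.2, 201.8]
ee_rot: [-179.9, -0.0, -5.8]
force: [0.7, 3.2, 0.2]
gripper_width: 9.8
```

>>> jog_arm:
  series:
    - [[-3,-14,0],[0,0,0],0.0]
    - [[-6,-28,0],[0,0,0],0.0]
    - [[-9,-42,0],[0,0,0],0.0]
    - [[-12,-56,0],[0,0,0],0.0]
    - [[-16,-68,0],[0,0,0.005],0.0]

```text
time_s: 4.47
ee_pos: [369.2, -101.1, 201.8]
ee_rot: [-179.9, -0.0, -5.5]
force: [1.6, 2.1, 2.2]
gripper_width: 9.9
```

Run:
```python
from h import *
for n in ['wrist','top','scene']:
    f=grab(n,n+'4')
    cv2.imwrite(f'pics/{n}4b.png',cv2.resize(f['pixels'][:,:,::-1],(800,600),interpolation=cv2.INTER_CUBIC))
print(f['state']['ee_pos'],f['state']['ee_rot'],f['state']['force'])
c=pickle.load(open('top4.pkl','rb'))['pixels'][100:290,200:400]
cv2.imwrite('pics/top4c.png',cv2.resize(c[:,:,::-1],None,fx=3,fy=3,interpolation=cv2.INTER_CUBIC))
```

```text
[ 368.91756664 -101.47970537  201.76723726] [-1.79956904e+02  1.35828691e-02 -5.62449126e+00] [-1.49728761 -3.87788631  1.94093109]
```

View pics/wrist4b.png

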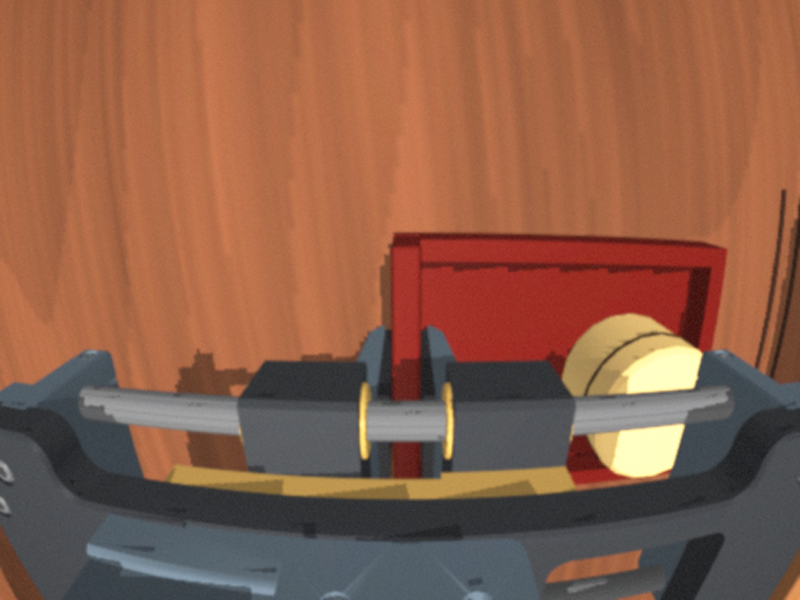

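View pics/top4c.png

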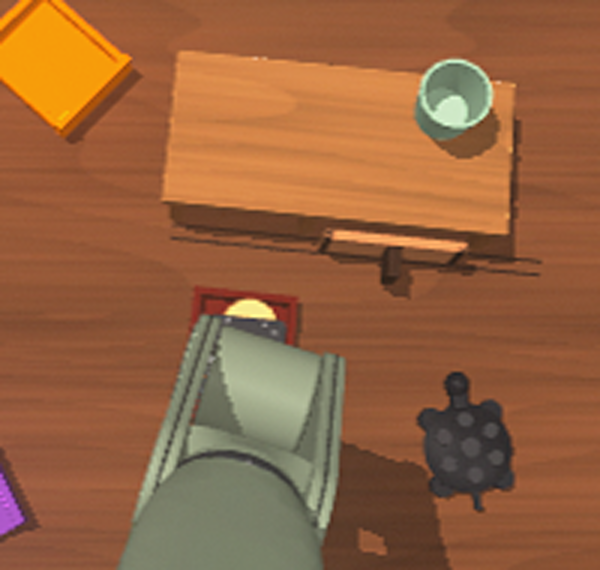

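View pics/scene4b.png

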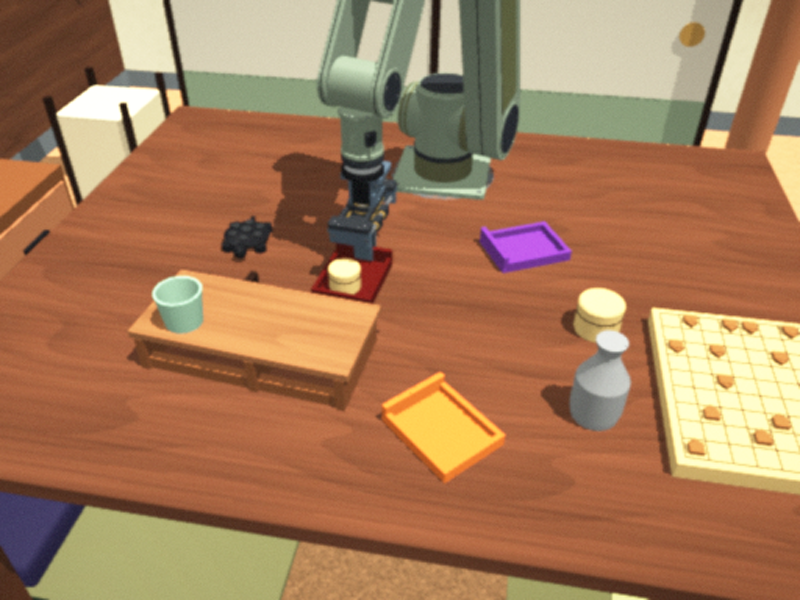

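Run:
```python
from fit import *
f=pickle.load(open('top4.pkl','rb'))
th=np.radians(-5.38);R=np.array([[np.cos(th),np.sin(th)],[-np.sin(th),np.cos(th)]])
def B(u,v,z):
    w=onz(f,(u+.5)/3-.5+200,(v+.5)/3-.5+100,z)[:2]; return np.round(w,1),np.round(R@(w-[575,-112.7]),1)
for n,u,v,z in [('rearL',195,288,20),('rearR',298,297,20),('upL base',170,232,0),('FL',163,201,76),('FR',505,234,76)]: print(n,*B(u,v,z))
w=pickle.load(open('wrist4.pkl','rb'));k=1.5625
W=[wz(w,u/k,v/k,z)[:2] for u,v,z in [(393,235,34),(420,237,34),(724,249,20)]]
print(W)
L=[(-70,55),(-60,55),(70,55)]
print(rigid(L,W))
```

```text
rearL [503.3 -64. ] [-76.   41.8]
rearR [ 494.4 -172.4] [-74.6 -67. ]
upL base [568.3 -37.3] [-13.8  74.4]
FL [582.9 -29.8] [ 0.1 83.2]
FR [ 550.9 -377. ] [   0.8 -265.4]
[array([369.1725637 , -45.03883731]), array([377.65107004, -46.51054698]), array([504.59580955, -61.7113985 ])]
(array([ 430.35053989, -108.09987992]), np.float64(-6.937081053067409), array([[ 1.66671843,  0.00912465],
       [ 0.21843093, -0.25479189],
       [-1.88514936,  0.24566725]]))
```

>>> jog_arm:
  series:
    - [[5,3,0],[0,0,0.003],0.0]
    - [[15,6,0],[0,0,0.003],0.0]
    - [[27,7,0],[0,0,0.003],0.0]
    - [[39,6,0],[0,0,0.003],0.0]
    - [[51,5,0],[0,0,0.003],0.0]

```text
time_s: 5.03
ee_pos: [418.0, -94.6, 201.7]
ee_rot: [-179.9, 0.5, -5.4]
force: [-8.8, 0.6, 11.8]
gripper_width: 9.9
```

Run:
```python
from h import *
for n in ['wrist','top']:
    f=grab(n,n+'5')
    cv2.imwrite(f'pics/{n}5b.png',cv2.resize(f['pixels'][:,:,::-1],(800,600),interpolation=cv2.INTER_CUBIC))
print(f['state']['ee_pos'],f['state']['ee_rot'],f['state']['force'])
c=pickle.load(open('top5.pkl','rb'))['pixels'][100:220,220:370]
cv2.imwrite('pics/top5c.png',cv2.resize(c[:,:,::-1],None,fx=5,fy=5,interpolation=cv2.INTER_CUBIC))
```

```text
[421.27353733 -95.22494487 201.95974516] [-1.79923963e+02  7.22686889e-02 -5.40835208e+00] [ 2.85677805 -0.43751769 -3.29118517]
```

View pics/wrist5b.png

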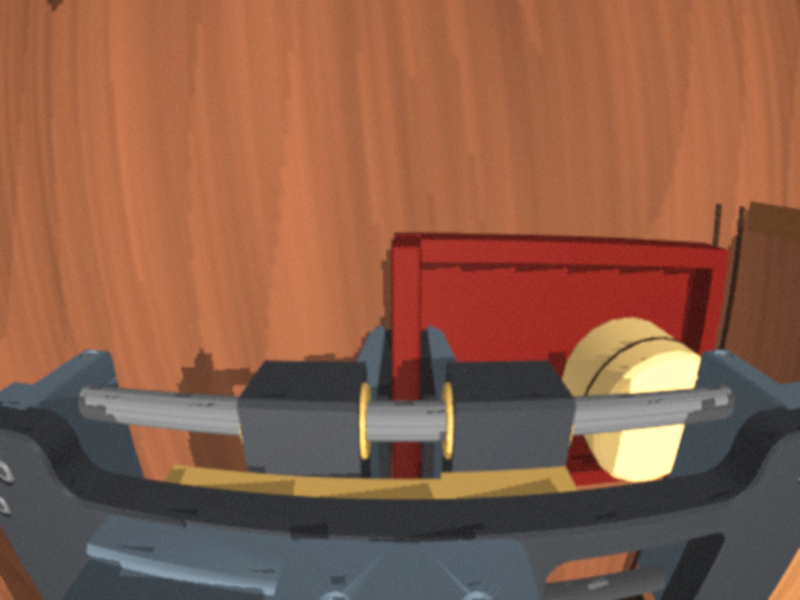

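View pics/top5c.png

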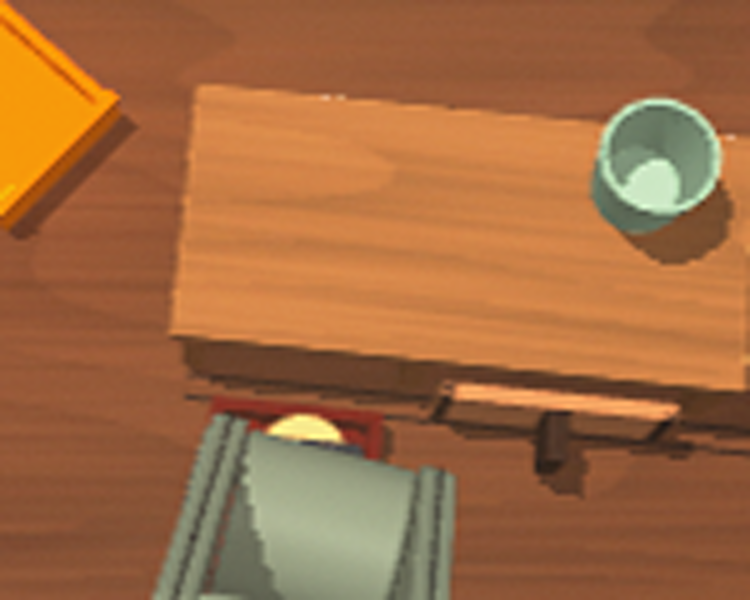

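Run:
```python
from fit import *
th=np.radians(-5.38);R=np.array([[np.cos(th),np.sin(th)],[-np.sin(th),np.cos(th)]])
def Bw(w): return np.round(R@(np.array(w)[:2]-[575,-112.7]),1)
f=pickle.load(open('top5.pkl','rb'))
for n,u,v,z in [('rearL',210,398,20),('rearR',383,413,20),('FL',172,335,76)]:
    w=onz(f,(u+.5)/5-.5+220,(v+.5)/5-.5+100,z); print(n,np.round(w,1),Bw(w))
w=pickle.load(open('wrist5.pkl','rb'));k=1.5625
for n,u,v,z in [('lipL',393,235,34),('lipLin',420,237,34),('rearL',727,249,20),('board FL top',752,204,76),('FL bottom',750,232,62),('post base',735,350,0),('rail1',718,205,0),('rail2',742,207,0)]:
    p=wz(w,u/k,v/k,z); print(n,np.round(p,1),Bw(p))
c=w['pixels'][110:260,400:512]; cv2.imwrite('pics/w5c.png',cv2.resize(c[:,:,::-1],None,fx=4,fy=4,interpolation=cv2.INTER_CUBIC))
```

```text
rearL [556.5 -54.1  20. ] [-23.9  56.6]
rearR [ 547.5 -164.3   20. ] [-22.5 -53.9]
FL [583.1 -29.8  76. ] [ 0.3 83.3]
lipL [416.4 -38.4  34. ] [-164.9   59.1]
lipLin [424.9 -39.8  34. ] [-156.3   58.5]
rearL [552.5 -54.6  20. ] [-27.8  55.7]
board FL top [516.7 -30.2  76. ] [-65.8  76.7]
FL bottom [528.6 -40.4  62. ] [-53.   67.6]
post base [ 580.6 -111.3    0. ] [5.5 1.9]
rail1 [562.2 -38.4  -0. ] [-19.7  72.8]
rail2 [577.6 -39.4   0. ] [-4.3 73.2]
```

View pics/w5c.png

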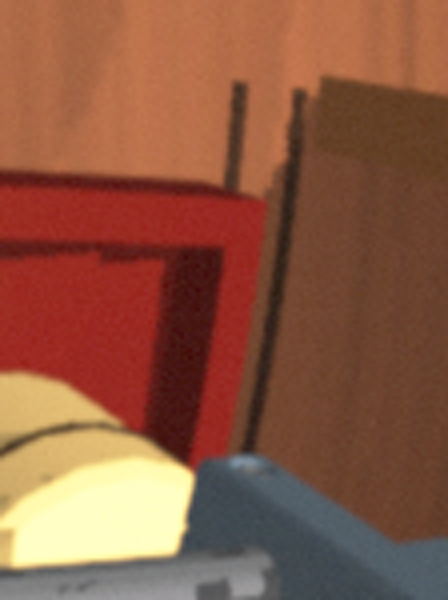

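Run:
```python
from fit import *
th=np.radians(-5.38);R=np.array([[np.cos(th),np.sin(th)],[-np.sin(th),np.cos(th)]])
def Bw(w): return np.round(R@(np.array(w)[:2]-[575,-112.7]),1)
w=pickle.load(open('wrist5.pkl','rb'))
for n,u,v,z in [('upL',322,78,0),('upR',322,152,0)]:
    p=wz(w,u/4+400,v/4+110,z); print(n,np.round(p,1),Bw(p))
```

```text
upL [583.6 -37.3   0. ] [ 1.5 75.9]
upR [584.  -51.1  -0. ] [ 3.2 62.1]
```

>>> jog_arm:
  series:
    - [[4,-1,0],[0,0,0],0.0]
    - [[9,-2,0],[0,0,0],0.0]
    - [[16,-2,0],[0,0,0],0.0]
    - [[23,-3,0],[0,0,0],0.0]
    - [[30,-4,0],[0,0,0],0.0]

```text
time_s: 5.55
ee_pos: [448.7, -98.2, 201.7]
ee_rot: [-179.9, 0.4, -5.4]
force: [-7.6, 0.5, 10.0]
gripper_width: 9.6
```

>>> jog_arm:
  series:
    - [[7,-0.6,0],[0,0,0],0.0]
    - [[14,-1.2,0],[0,0,0],0.0]
    - [[21,-1.9,0],[0,0,0],0.0]
    - [[28,-2.6,0],[0,0,0],0.0]
    - [[35,-3.3,0],[0,0,0],0.0]

```text
time_s: 5.97
ee_pos: [481.8, -100.6, 201.7]
ee_rot: [-179.8, 0.8, -5.3]
force: [-8.4, -0.0, 8.2]
gripper_width: 10.0
```

Run:
```python
from h import *
for n in ['wrist','top']:
    f=grab(n,n+'6')
    cv2.imwrite(f'pics/{n}6b.png',cv2.resize(f['pixels'][:,:,::-1],(800,600),interpolation=cv2.INTER_CUBIC))
print(f['state']['ee_pos'],f['state']['ee_rot'],f['state']['force'])
```

```text
[ 483.60168465 -100.87149599  201.81124478] [-179.8551474     0.55899742   -5.34076008] [-1.68776042  0.1209579   1.26204766]
```

View pics/wrist6b.png

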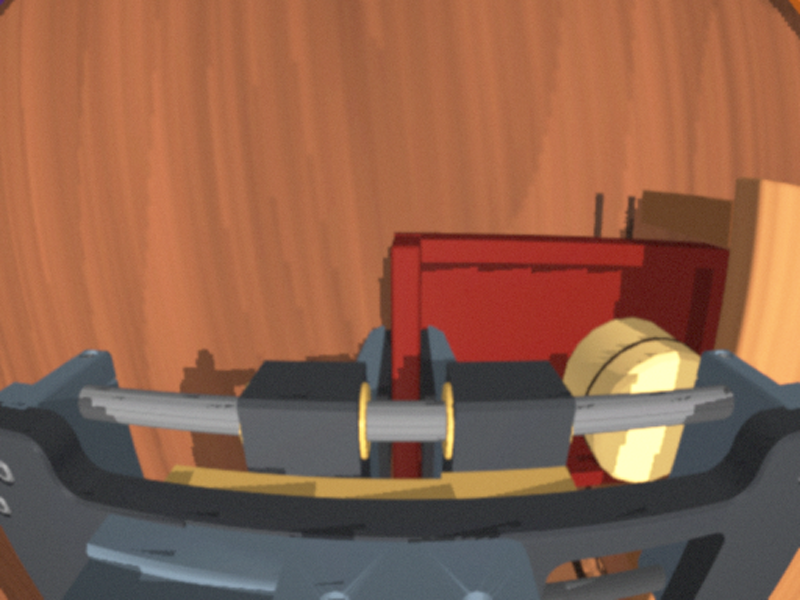

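Run:
```python
from fit import *
th=np.radians(-5.38);R=np.array([[np.cos(th),np.sin(th)],[-np.sin(th),np.cos(th)]])
def Bw(w): return np.round(R@(np.array(w)[:2]-[577,-113.5]),1)
w=pickle.load(open('wrist6.pkl','rb'));k=1.5625
for n,u,v,z in [('lipL',393,235,34),('lipLin',420,237,34),('rearL',727,248,20),('mid',640,244,20),('upL',643,191,0),('upR',643,238,0),('boardF0',737,182,76),('boardF1',722,345,76)]:
    p=wz(w,u/k,v/k,z); print(n,np.round(p,1),Bw(p))
c=w['pixels'][100:260,340:512]; cv2.imwrite('pics/w6c.png',cv2.resize(c[:,:,::-1],None,fx=4,fy=4,interpolation=cv2.INTER_CUBIC))
```

```text
lipL [479.3 -44.1  34. ] [-103.8   59.9]
lipLin [487.8 -45.6  34. ] [-95.2  59.3]
rearL [614.7 -59.7  20. ] [32.5 57.1]
mid [571.1 -55.9  20. ] [-11.3  56.8]
upL [583.4 -37.1   0. ] [-0.8 76.6]
upR [583.1 -57.2   0. ] [ 0.7 56.6]
boardF0 [573.6 -29.9  76. ] [-11.2  82.9]
boardF1 [571.7 -75.8  76. ] [-8.9 37.1]
```

View pics/w6c.png

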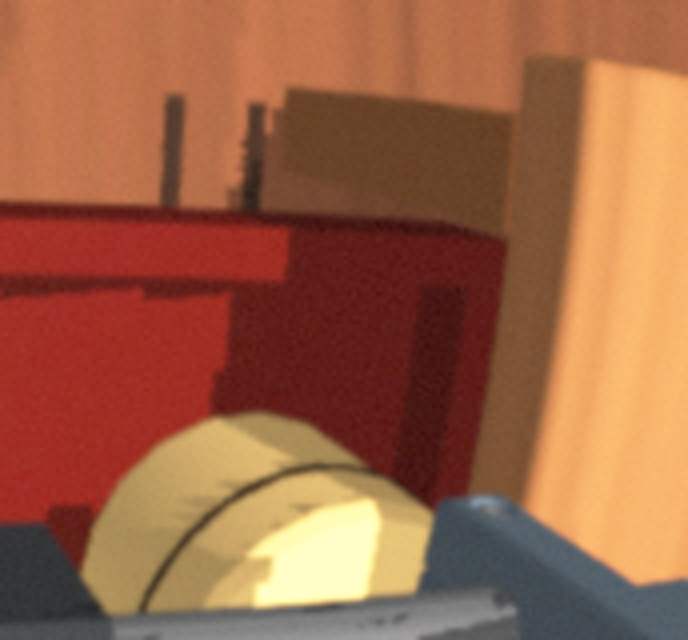

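>>> jog_arm:
  series:
    - [[5,-1,0],[0,0,0],0.0]
    - [[11,-2,0],[0,0,0],0.0]
    - [[18,-3,0],[0,0,0],0.0]
    - [[25,-4,0],[0,0,0],0.0]
    - [[32,-5,0],[0,0,0],0.0]

```text
time_s: 6.48
ee_pos: [514.0, -105.2, 201.7]
ee_rot: [-179.8, 0.8, -5.3]
force: [-6.2, 0.5, 8.5]
gripper_width: 10.2
```

>>> jog_arm:
  series:
    - [[7,-0.6,0],[0,0,0],0.0]
    - [[14,-1.2,0],[0,0,0],0.0]
    - [[21,-1.9,0],[0,0,0],0.0]
    - [[27,-2.6,0],[0,0,0],0.0]
    - [[30,-2.8,0],[0,0,0],0.0]

```text
time_s: 6.9
ee_pos: [543.3, -107.5, 201.7]
ee_rot: [-179.8, 1.0, -5.3]
force: [-6.5, 0.4, 8.0]
gripper_width: 9.9
```

Run:
```python
from h import *
for n in ['wrist','top']:
    f=grab(n,n+'7')
    cv2.imwrite(f'pics/{n}7b.png',cv2.resize(f['pixels'][:,:,::-1],(800,600),interpolation=cv2.INTER_CUBIC))
print(f['state']['ee_pos'],f['state']['ee_rot'],f['state']['force'])
```

```text
[ 543.64599727 -107.50220159  201.7242435 ] [-179.80876878    0.92400264   -5.29980686] [-4.97070516  0.65110656  5.42489343]
```

View pics/wrist7b.png

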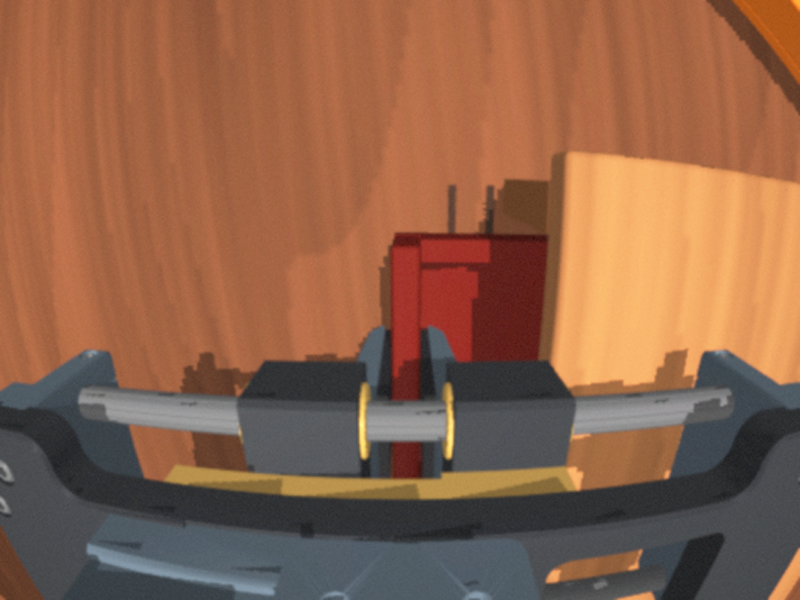

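>>> jog_arm:
  series:
    - [[-1,0,0],[0,0,0],0.0]
    - [[-1,0,0],[0,0,0],0.25]
    - [[-1,0,0],[0,0,0],0.25]
    - [[-1,0,0],[0,0,0],0.25]
    - [[-1,0,0],[0,0,0],0.25]

```text
time_s: 7.42
ee_pos: [542.3, -107.4, 201.4]
ee_rot: [-179.8, 0.9, -5.3]
force: [-0.8, -0.1, 0.4]
gripper_width: 23.1
```

>>> jog_arm:
  series:
    - [[0,0,0],[0,0,0],0.25]
    - [[0,0,10],[0,0,0],0.25]
    - [[0,0,30],[0,-0.01,0],0.25]
    - [[0,0,60],[0,-0.015,0],0.25]
    - [[-10,0,90],[0,-0.015,0],0.25]

```text
time_s: 7.83
ee_pos: [533.2, -107.4, 292.6]
ee_rot: [-179.7, 0.0, -5.3]
force: [0.0, 0.3, 0.0]
gripper_width: 22.7
```

Run:
```python
from h import *
for n in ['wrist','top']:
    f=grab(n,n+'8')
    cv2.imwrite(f'pics/{n}8b.png',cv2.resize(f['pixels'][:,:,::-1],(800,600),interpolation=cv2.INTER_CUBIC))
print(f['state']['ee_pos'],f['state']['ee_rot'],f['state']['force'])
```

```text
[ 532.46569988 -107.61296843  298.70682714] [-179.79117613   -0.39660616   -5.29504653] [-0.93529391 -0.26530504  3.22351922]
```

View pics/wrist8b.png

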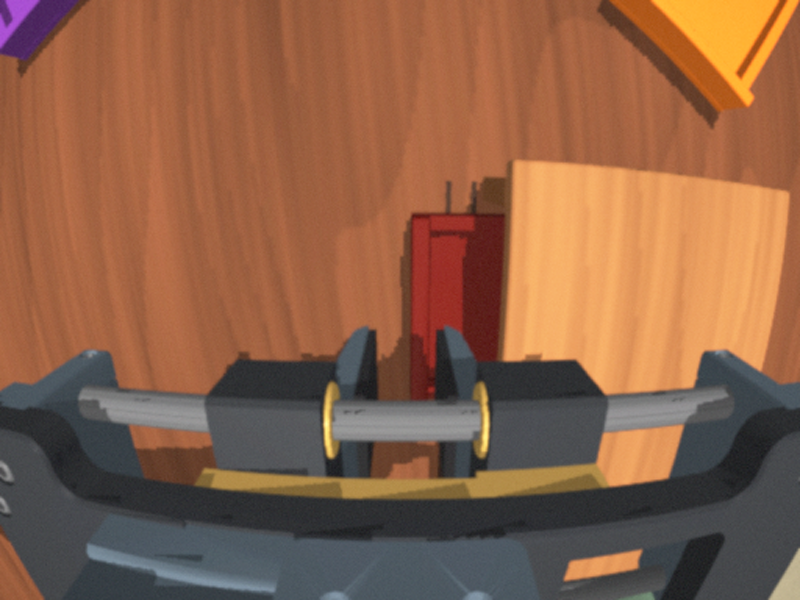

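View pics/top8b.png

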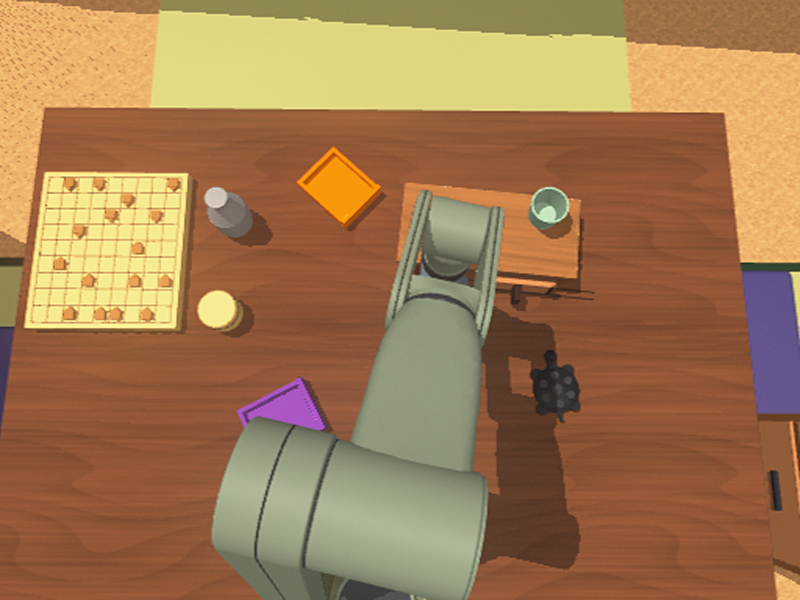

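Run:
```python
from fit import *
th=np.radians(-5.38);R=np.array([[np.cos(th),np.sin(th)],[-np.sin(th),np.cos(th)]])
def Bw(w): return np.round(R@(np.array(w)[:2]-[577,-113.5]),1)
w=pickle.load(open('wrist8.pkl','rb'));k=1.5625
for n,u,v,z in [('lipL',411,214,34),('lipLin',429,216,34),('lip outR',412,395,34),('FLtop',513,160,76),('RLtop',788,190,76),('upL',484,178,0)]:
    p=wz(w,u/k,v/k,z); print(n,np.round(p,1),Bw(p))
```

```text
lipL [539.6 -52.5  34. ] [-43.   57.2]
lipLin [548.6 -54.3  34. ] [-33.8  56.2]
lip outR [ 530.9 -154.1   34. ] [-42.1 -44.7]
FLtop [584.6 -29.2  76. ] [-0.4 84.7]
RLtop [745.5 -44.1  76. ] [161.3  84.9]
upL [584.1 -37.7   0. ] [ 0.  76.1]
```

The tray's lip face is at bay x ≈ -42.5 and y ≈ +2, so it's square. The bay frame is consistent at (577, -113.5), yaw -5.4°. I'll turn the gripper to spread the jaws along the bay's y and push from the front with a tilted tool.

>>> jog_arm:
  series:
    - [[-16,1,0],[0,0,0.12],0.4]
    - [[-32,2,0],[0,0,0.24],0.4]
    - [[-48,4,0],[0,0,0.36],0.4]
    - [[-64,5,0],[0,0,0.48],0.4]
    - [[-80,7,0],[0,0,0.6],0.4]

```text
time_s: 8.35
ee_pos: [451.9, -100.5, 296.5]
ee_rot: [-179.8, -0.4, 29.4]
force: [1.0, 0.7, -0.1]
gripper_width: 36.7
```

>>> jog_arm:
  series:
    - [[0,0,0],[0,0,0.12],0.4]
    - [[0,0,0],[0,0,0.24],0.4]
    - [[0,0,0],[0,0,0.36],0.4]
    - [[0,0,0],[0,0,0.48],0.4]
    - [[0,0,0],[0,0,0.6],0.4]

```text
time_s: 8.77
ee_pos: [451.7, -100.5, 296.4]
ee_rot: [-179.7, -0.4, 64.1]
force: [0.4, -0.3, 0.7]
gripper_width: 36.4
```

>>> jog_arm:
  series:
    - [[0,0,0],[0,0,0.12],0.4]
    - [[0,0,0],[0,0,0.24],0.4]
    - [[0,0,0],[0,0,0.36],0.4]
    - [[0,0,0],[0,0,0.368],0.4]
    - [[0,0,0],[0,0,0.368],0.4]

```text
time_s: 9.18
ee_pos: [451.6, -100.4, 296.3]
ee_rot: [-179.7, -0.4, 85.0]
force: [-0.4, 0.1, 0.4]
gripper_width: 36.3
```

>>> jog_arm:
  series:
    - [[0,0,0],[-0.01,-0.09,0],0.4]
    - [[0,0,0],[-0.017,-0.18,0],0.4]
    - [[0,0,0],[-0.0246,-0.26,0],0.4]
    - [[0,0,0],[-0.0246,-0.26,0],0.4]
    - [[0,0,0],[-0.0246,-0.26,0],0.4]

```text
time_s: 9.6
ee_pos: [451.1, -100.4, 296.3]
ee_rot: [165.5, -0.3, 85.0]
force: [0.2, 0.4, -0.6]
gripper_width: 36.3
```

Run:
```python
from h import *
f=grab('wrist','wrist9')
cv2.imwrite(f'pics/wrist9b.png',cv2.resize(f['pixels'][:,:,::-1],(800,600),interpolation=cv2.INTER_CUBIC))
s=f['state'];print(s['ee_pos'],s['ee_rot'],s['force'])
R=Rot.from_euler('xyz',s['ee_rot'],degrees=True).as_matrix()
print(R, s['ee_pos']+R@[0,16,191])
```

```text
[ 451.06050624 -100.39257149  296.29906395] [165.45788976  -0.32568033  85.03141848] [ 0.24652091  0.42061548 -0.58566602]
[[ 0.08660806  0.96420247  0.2506245 ]
 [ 0.99622625 -0.08525667 -0.01626551]
 [ 0.00568416  0.25108743 -0.96794772]] [ 514.35702578 -104.8633908   115.43844804]
```

View pics/wrist9b.png

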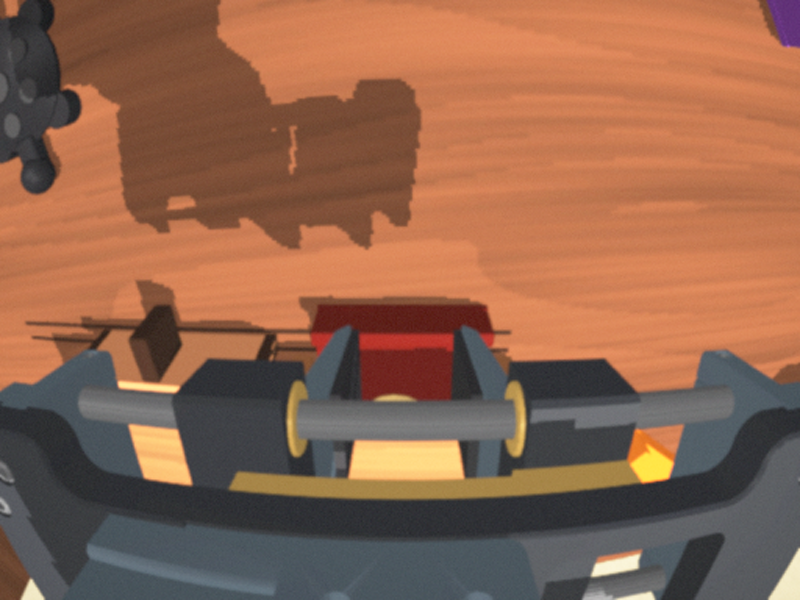

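>>> jog_arm:
  series:
    - [[0,0,-30],[0,0,0],0.4]
    - [[0,0,-60],[0,0,0],0.4]
    - [[0,0,-85],[0,0,0],0.4]
    - [[0,0,-99],[0,0,0],0.4]
    - [[0,0,-101],[0,0,0],0.4]

```text
time_s: 10.07
ee_pos: [450.8, -100.2, 192.7]
ee_rot: [165.9, -0.4, 85.0]
force: [-0.4, -0.7, -0.6]
gripper_width: 36.8
```

>>> jog_arm:
  series:
    - [[4,-0.4,0],[0,0,0],0.4]
    - [[9,-0.8,0],[0,0,0],0.4]
    - [[14,-1.3,0],[0,0,0],0.4]
    - [[19,-1.8,0],[0,0,0],0.4]
    - [[24,-2.2,0],[0,0,0],0.4]

```text
time_s: 10.48
ee_pos: [475.3, -102.4, 193.4]
ee_rot: [165.9, -0.4, 85.0]
force: [-3.6, 0.3, 2.7]
gripper_width: 36.4
```

Run:
```python
from h import *
f=grab('wrist','wrist10')
cv2.imwrite(f'pics/wrist10b.png',cv2.resize(f['pixels'][:,:,::-1],(800,600),interpolation=cv2.INTER_CUBIC))
s=f['state'];print(s['ee_pos'],s['ee_rot'],s['force'])
R=Rot.from_euler('xyz',s['ee_rot'],degrees=True).as_matrix()
p=s['ee_pos']+R@[0,16,191]
th=np.radians(-5.38);B=np.array([[np.cos(th),np.sin(th)],[-np.sin(th),np.cos(th)]])
print(p,B@(p[:2]-[577,-113.5]))
```

```text
[ 475.26946926 -102.4352774   193.44317536] [165.877679    -0.4106175   85.03147346] [-3.60425393  0.34808479  2.67362862]
[ 537.26766036 -106.52073239   12.12430332] [-40.21169056   3.22318663]
```

View pics/wrist10b.png

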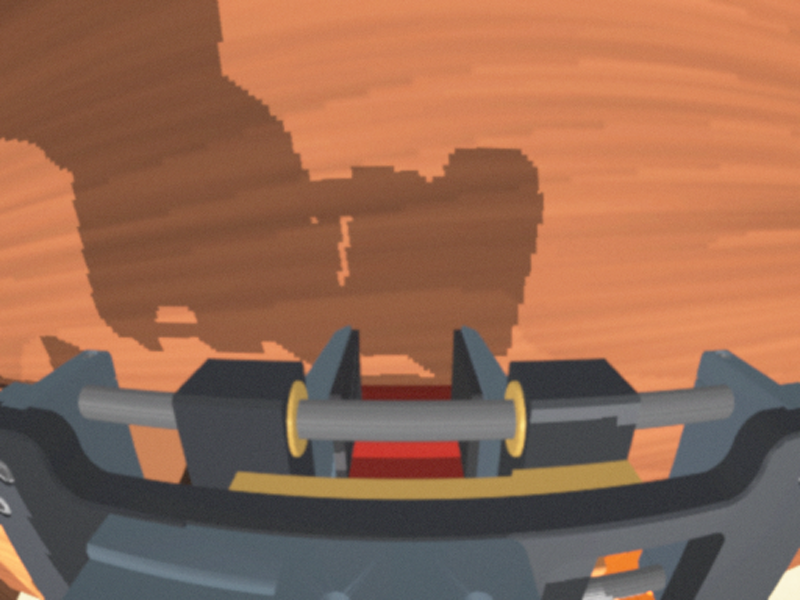

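Force -3.6 N in x shows contact. I'll push on to home.

>>> jog_arm:
  series:
    - [[5,-0.5,0],[0,0,0],0.4]
    - [[10,-1,0],[0,0,0],0.4]
    - [[15,-1.4,0],[0,0,0],0.4]
    - [[20,-1.9,0],[0,0,0],0.4]
    - [[25,-2.4,0],[0,0,0],0.4]

```text
time_s: 10.95
ee_pos: [501.4, -104.9, 193.3]
ee_rot: [165.8, -0.4, 85.0]
force: [-3.0, 1.0, 0.2]
gripper_width: 36.3
```

>>> jog_arm:
  series:
    - [[4,-0.4,0],[0,0,0],0.4]
    - [[8,-0.8,0],[0,0,0],0.4]
    - [[12,-1.1,0],[0,0,0],0.4]
    - [[14,-1.3,0],[0,0,0],0.4]
    - [[15,-1.4,0],[0,0,0],0.4]

```text
time_s: 11.37
ee_pos: [516.8, -106.4, 193.3]
ee_rot: [165.8, -0.4, 85.0]
force: [-2.2, 0.0, 0.9]
gripper_width: 36.9
```

Run:
```python
from h import *
s=telemetry.state();print(s['ee_pos'],s['ee_rot'],s['force'])
R=Rot.from_euler('xyz',s['ee_rot'],degrees=True).as_matrix()
p=s['ee_pos']+R@[0,16,191]
th=np.radians(-5.38);B=np.array([[np.cos(th),np.sin(th)],[-np.sin(th),np.cos(th)]])
print(p,B@(p[:2]-[577,-113.5]))
```

```text
[ 516.78212003 -106.3817301   193.28792994] [165.82499209  -0.40267741  85.03552949] [-2.23525254  0.03559905  0.86762698]
[ 578.94447711 -110.50265656   12.02607701] [1.65487792 3.16645512]
```

>>> jog_arm:
  series:
    - [[0.5,0,0],[0,0,0],0.4]
    - [[1,-0.1,0],[0,0,0],0.4]
    - [[1.5,-0.1,0],[0,0,0],0.4]
    - [[2,-0.2,0],[0,0,0],0.4]
    - [[2.5,-0.2,0],[0,0,0],0.4]

```text
time_s: 11.78
ee_pos: [518.7, -106.5, 193.2]
ee_rot: [165.9, -0.4, 85.0]
force: [-6.7, 0.4, 3.8]
gripper_width: 36.0
```

The force rises to -6.7 N within 2 mm, so the tray is at the back stop. I'll back off and look.

>>> jog_arm:
  series:
    - [[-6,0.5,0],[0,0,0],0.4]
    - [[-25,2,0],[0,0,0],0.4]
    - [[-50,5,10],[0,0,0],0.4]
    - [[-75,7,40],[0,0,0],0.4]
    - [[-90,8,75],[0,0,0],0.4]

```text
time_s: 12.2
ee_pos: [426.0, -98.0, 267.0]
ee_rot: [166.3, -0.5, 85.0]
force: [0.1, 0.2, -0.1]
gripper_width: 36.4
```

Run:
```python
from h import *
f=grab('wrist','wrist11')
cv2.imwrite(f'pics/wrist11b.png',cv2.resize(f['pixels'][:,:,::-1],(800,600),interpolation=cv2.INTER_CUBIC))
s=f['state'];print(s['ee_pos'],s['ee_rot'],s['force'])
g=grab('scene','scene11'); c=g['pixels'][150:280,60:270]
cv2.imwrite('pics/scene11c.png',cv2.resize(c[:,:,::-1],None,fx=3.8,fy=3.8,interpolation=cv2.INTER_CUBIC))
```

```text
[426.03714112 -97.98001232 267.0230354 ] [166.26591859  -0.47616884  85.030738  ] [ 0.10072649  0.1517144  -0.05023764]
```

View pics/wrist11b.png

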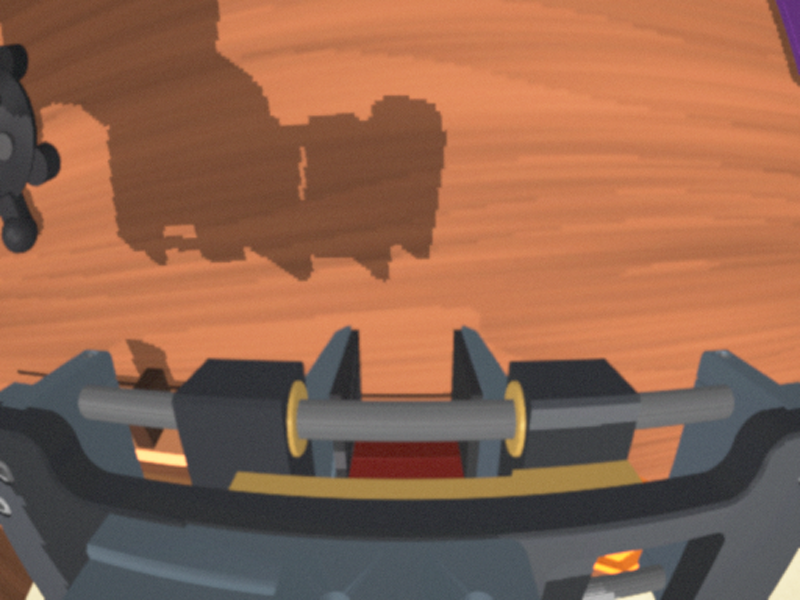

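View pics/scene11c.png

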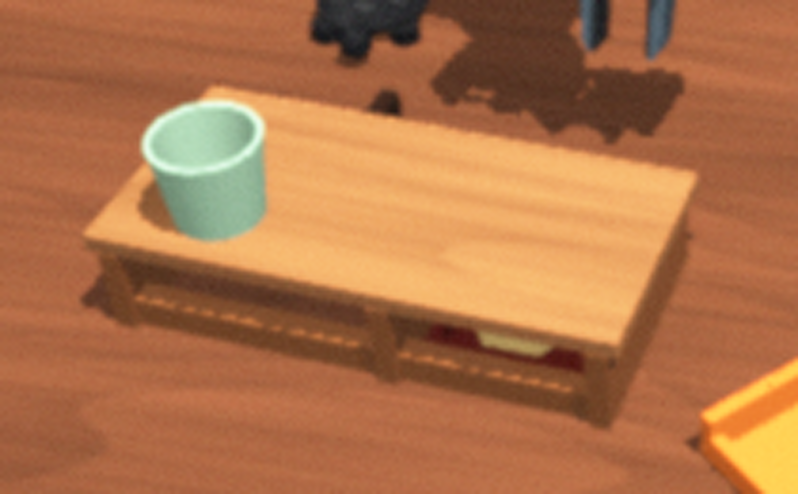

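>>> jog_arm:
  series:
    - [[0,-14,30],[0.007,0.08,0],0.4]
    - [[10,-28,60],[0.015,0.16,0],0.4]
    - [[35,-42,90],[0.0225,0.239,0],0.4]
    - [[60,-56,113],[0.0225,0.239,0],0.4]
    - [[86,-70,113],[0.0225,0.239,0],0.4]

```text
time_s: 12.72
ee_pos: [517.2, -170.0, 391.1]
ee_rot: [178.3, -0.2, 84.9]
force: [1.7, -0.3, 0.2]
gripper_width: 36.5
```

Run:
```python
from h import *
f=grab('wrist','wrist12')
cv2.imwrite(f'pics/wrist12b.png',cv2.resize(f['pixels'][:,:,::-1],(800,600),interpolation=cv2.INTER_CUBIC))
s=f['state'];print(s['ee_pos'],s['ee_rot'],s['force'])
```

```text
[ 517.18131113 -169.95821994  391.14604274] [178.31314919  -0.20404979  84.93518503] [ 1.69305574 -0.28845809  0.20872471]
```

View pics/wrist12b.png

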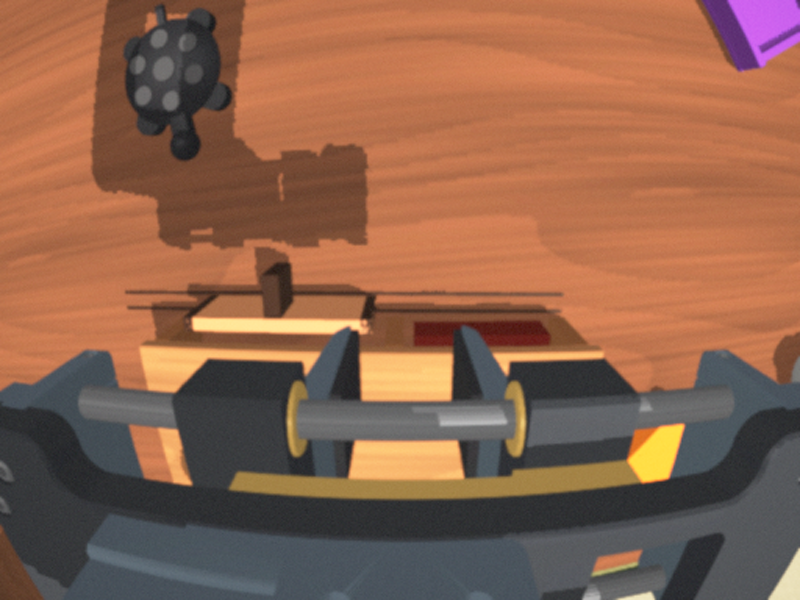

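Run:
```python
from fit import *
th=np.radians(-5.38);R=np.array([[np.cos(th),np.sin(th)],[-np.sin(th),np.cos(th)]])
def Bw(w): return np.round(R@(np.array(w)[:2]-[577,-113.5]),1)
w=pickle.load(open('wrist12.pkl','rb'));k=1.5625
for n,u,v,z in [('lip bR',414,322,0),('lip bL',541,321,0),('lip tR',414,345,34),('lip tL',550,345,34),('board FR',142,346,76),('board FL',603,349,76),('pull front top L',291,264,58),('pull front top R',267,266,58),('pull back top L',290,294,58),('pull back top R', 263,294,58),('panel top front L',371,297,58),('panel top front R',196,293,58),('pnl bot L',374,293,0)]:
    p=wz(w,u/k,v/k,z); print(n,np.round(p,1),Bw(p))
c=w['pixels'][150:235,70:400]; cv2.imwrite('pics/w12c.png',cv2.resize(c[:,:,::-1],None,fx=2.42,fy=2.42,interpolation=cv2.INTER_CUBIC))
```

```text
lip bR [ 576.  -167.5    0. ] [  4.1 -53.8]
lip bL [585.7 -57.4   0. ] [ 3.4 56.7]
lip tR [ 582.6 -168.7   34. ] [ 10.7 -54.4]
lip tL [593.9 -59.3  34. ] [11.7 55.6]
board FR [ 550.9 -375.7   76. ] [  -1.4 -263.5]
board FL [582.7 -30.6  76. ] [-2.1 83.1]
pull front top L [ 504.4 -248.5   58. ] [ -59.6 -141.2]
pull front top R [ 504.  -266.3   58. ] [ -58.3 -159. ]
pull back top L [ 526.  -252.7   58. ] [ -37.7 -143.3]
pull back top R [ 524.1 -272.9   58. ] [ -37.7 -163.6]
panel top front L [ 533.5 -195.2   58. ] [-35.7 -85.4]
panel top front R [ 518.3 -326.5   58. ] [ -38.5 -217.5]
pnl bot L [ 547.6 -198.2    0. ] [-21.3 -87.1]
```

View pics/w12c.png

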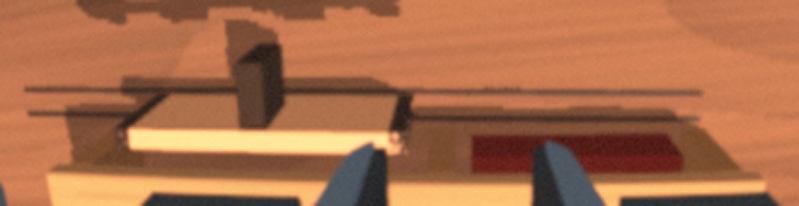

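Run:
```python
from fit import *
th=np.radians(-5.38);R=np.array([[np.cos(th),np.sin(th)],[-np.sin(th),np.cos(th)]])
def Bw(w): return np.round(R@(np.array(w)[:2]-[577,-113.5]),1)
w=pickle.load(open('wrist12.pkl','rb'))
for n,u,v,z in [('tip R',238,66,58),('tip L',262,60,58),('base R',238,128,58),('base L',270,126,58),('panel TL front',390,128,58),('panel TR front',128,128,58),('panel TL back',400,152,58),('panel TR back',131,151,58)]:
    p=wz(w,u/2.42+70,v/2.42+150,z); print(n,np.round(p,1),Bw(p))
c=w['pixels'][160:215,80:250]; cv2.imwrite('pics/w12d.png',cv2.resize(c[:,:,::-1],None,fx=4.7,fy=4.7,interpolation=cv2.INTER_CUBIC))
```

```text
tip R [ 511.7 -270.6   58. ] [ -50.3 -162.5]
tip L [ 510.  -258.6   58. ] [ -53.1 -150.8]
base R [ 541.4 -276.1   58. ] [ -20.2 -165.2]
base L [ 541.8 -260.1   58. ] [ -21.3 -149.3]
panel TL front [ 547.6 -203.8   58. ] [-20.8 -92.7]
panel TR front [ 536.7 -334.5   58. ] [ -19.4 -223.8]
panel TL back [ 559.7 -200.6   58. ] [ -9.  -88.3]
panel TR back [ 548.8 -335.8   58. ] [  -7.2 -224. ]
```

View pics/w12d.png

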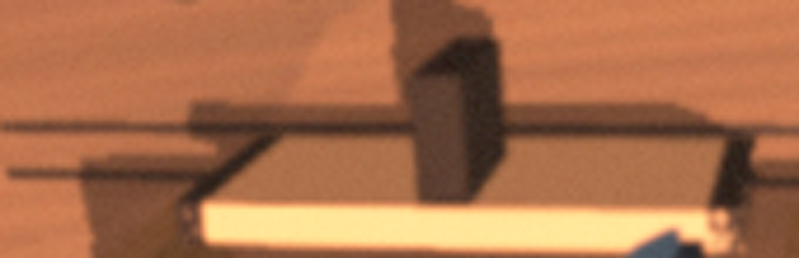

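Tray is home: lip face at bay x 3.4–4.1 mm (nominal 4), y centre ≈ +1.4, square. The panel pull's fin is at bay y ≈ -157. I'll grasp it next.

>>> jog_arm:
  series:
    - [[0.5,-25,-15],[0.001,0.01,0],0.6]
    - [[1,-50,-30],[0.002,0.02,0],0.6]
    - [[2,-75,-50],[0.003,0.03,0],0.6]
    - [[2,-96,-70],[0.003,0.03,-0.005],0.6]
    - [[2,-96,-95],[0.003,0.03,-0.005],0.6]

```text
time_s: 13.18
ee_pos: [524.0, -271.6, 292.5]
ee_rot: [179.6, 0.0, 84.5]
force: [0.6, 0.3, 0.5]
gripper_width: 54.5
```

Run:
```python
from h import *
f=grab('wrist','wrist13')
cv2.imwrite(f'pics/wrist13b.png',cv2.resize(f['pixels'][:,:,::-1],(800,600),interpolation=cv2.INTER_CUBIC))
s=f['state'];print(s['ee_pos'],s['ee_rot'],s['force'])
```

```text
[ 523.9609114  -271.58572656  292.50506065] [1.79624449e+02 4.82966947e-02 8.44753708e+01] [0.64146905 0.29887653 0.48607428]
```

View pics/wrist13b.png

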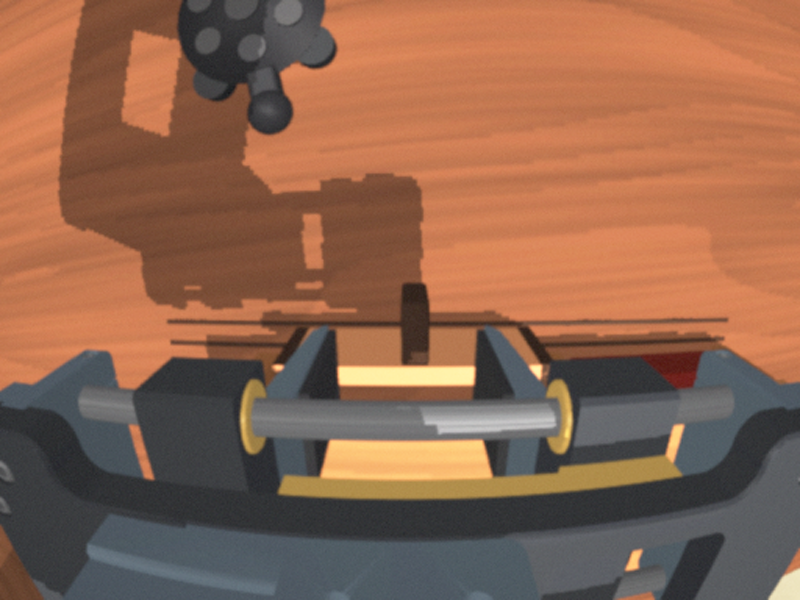

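>>> jog_arm:
  series:
    - [[-5,5,-10],[0,0,0],0.6]
    - [[-5,5,-30],[0,0,0],0.6]
    - [[-5,5,-55],[0,0,0],0.6]
    - [[-5,5,-75],[0,0,0],0.6]
    - [[-5,5,-80],[0,0,0],0.6]

```text
time_s: 13.65
ee_pos: [516.4, -263.4, 203.7]
ee_rot: [-179.5, -0.4, 84.5]
force: [0.1, 0.3, -0.5]
gripper_width: 54.4
```

>>> jog_arm:
  series:
    - [[0,0,0],[0,0,0],0.0]
    - [[0,0,0],[0,0,0],0.0]
    - [[0,0,0],[0,0,0],0.0]
    - [[0,0,0],[0,0,0],0.0]
    - [[0,0,0],[0,0,0],0.0]
  squeeze: 10

```text
time_s: 14.07
ee_pos: [516.8, -263.5, 204.9]
ee_rot: [-179.6, -0.4, 84.5]
force: [-0.1, 0.4, -0.9]
gripper_width: 24.3
```

>>> jog_arm:
  series:
    - [[0,0,0],[0,0,0],0.0]
    - [[0,0,0],[0,0,0],0.0]
    - [[0,0,0],[0,0,0],0.0]
    - [[0,0,0],[0,0,0],0.0]
    - [[0,0,0],[0,0,0],0.0]

```text
time_s: 14.48
ee_pos: [517.0, -263.8, 205.8]
ee_rot: [-179.7, -0.3, 84.5]
force: [-1.3, -0.5, 5.7]
gripper_width: 14.1
```

Run:
```python
from h import *
f=grab('wrist','wrist14')
cv2.imwrite(f'pics/wrist14b.png',cv2.resize(f['pixels'][:,:,::-1],(800,600),interpolation=cv2.INTER_CUBIC))
s=f['state'];print(s['ee_pos'],s['ee_rot'],s['force'],s['gripper_width'])
```

```text
[ 517.01012985 -263.79488696  205.75754971] [-179.68090495   -0.31722803   84.5181848 ] [-1.33336554 -0.51527664  5.68930667] 14.110425674545965
```

View pics/wrist14b.png

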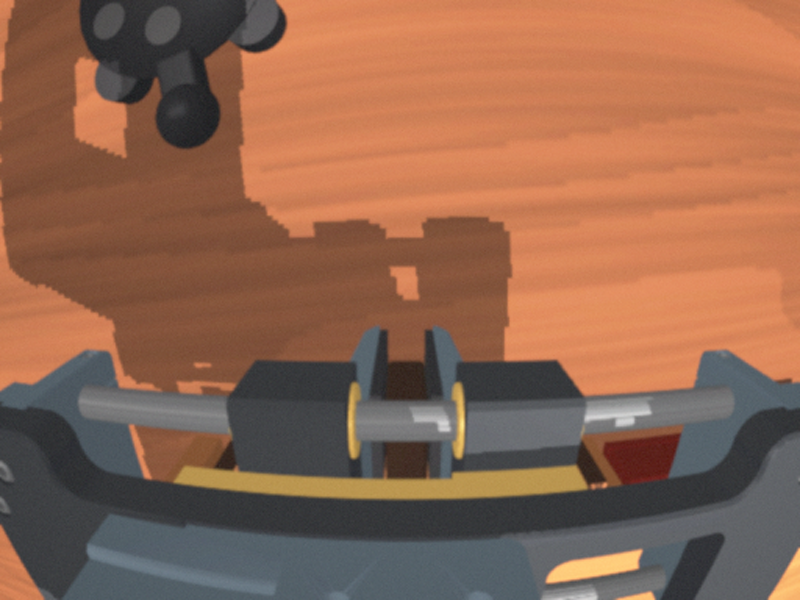

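The fin is gripped (14.1 mm) with 155 mm to go. I'll slide it left along the bay front.

>>> jog_arm:
  series:
    - [[0.6,6,0],[0,0,0],0.0]
    - [[1.5,16,0],[0,0,0],0.0]
    - [[2.5,27,0],[0,0,0],0.0]
    - [[3.6,38,0],[0,0,0],0.0]
    - [[4.7,50,0],[0,0,0],0.0]

```text
time_s: 14.95
ee_pos: [521.9, -212.4, 205.8]
ee_rot: [-179.7, -0.3, 84.5]
force: [-0.1, -1.8, 1.5]
gripper_width: 14.2
```

>>> jog_arm:
  series:
    - [[1,11,0],[0,0,0],0.0]
    - [[2,22,0],[0,0,0],0.0]
    - [[3,33,0],[0,0,0],0.0]
    - [[4.1,44,0],[0,0,0],0.0]
    - [[5.2,55,0],[0,0,0],0.0]

```text
time_s: 15.37
ee_pos: [527.3, -156.2, 205.8]
ee_rot: [-179.7, -0.3, 84.5]
force: [0.6, -1.5, 1.5]
gripper_width: 14.1
```

Run:
```python
from h import *
s=telemetry.state();print(s['ee_pos'],s['ee_rot'],s['force'],s['gripper_width'])
th=np.radians(-5.38);B=np.array([[np.cos(th),np.sin(th)],[-np.sin(th),np.cos(th)]])
print(B@(s['ee_pos'][:2]-[577,-113.5]))
```

```text
[ 527.27098099 -156.23997387  205.77310501] [-179.71127185   -0.31337277   84.54415921] [ 0.64202314 -1.52538209  1.47601194] 14.124308618606287
[-45.50261669 -47.21432592]
```

>>> jog_arm:
  series:
    - [[0.9,10,0],[0,0,0],0.0]
    - [[1.8,20,0],[0,0,0],0.0]
    - [[2.7,29,0],[0,0,0],0.0]
    - [[3.4,36,0],[0,0,0],0.0]
    - [[3.8,40,0],[0,0,0],0.0]

```text
time_s: 15.78
ee_pos: [531.2, -115.2, 205.8]
ee_rot: [-179.7, -0.3, 84.6]
force: [1.2, -1.1, -0.2]
gripper_width: 14.2
```

>>> jog_arm:
  series:
    - [[0.2,2,0],[0,0,0],0.0]
    - [[0.4,4,0],[0,0,0],0.0]
    - [[0.5,5,0],[0,0,0],0.0]
    - [[0.6,6,0],[0,0,0],0.0]
    - [[0.7,7,0],[0,0,0],0.0]

```text
time_s: 16.2
ee_pos: [531.8, -108.8, 205.8]
ee_rot: [-179.7, -0.2, 84.6]
force: [-0.5, -7.5, 1.4]
gripper_width: 14.0
```

>>> jog_arm:
  series:
    - [[0,0.3,0],[0,0,0],0.0]
    - [[0,0.6,0],[0,0,0],0.0]
    - [[0,1,0],[0,0,0],0.0]
    - [[0,1,0],[0,0,0],0.0]
    - [[0,1,0],[0,0,0],0.0]

```text
time_s: 16.62
ee_pos: [531.8, -108.6, 205.8]
ee_rot: [-179.7, -0.2, 84.6]
force: [0.2, -5.8, 0.5]
gripper_width: 13.6
```

>>> jog_arm:
  series:
    - [[0,0,0],[0,0,0],0.3]
    - [[0,0,0],[0,0,0],0.3]
    - [[0,0,0],[0,0,0],0.3]
    - [[0,0,0],[0,0,0],0.3]
    - [[0,0,0],[0,0,0],0.3]

```text
time_s: 17.03
ee_pos: [531.7, -108.4, 205.6]
ee_rot: [-179.7, -0.2, 84.6]
force: [-0.0, 0.2, -0.8]
gripper_width: 27.1
```

>>> jog_arm:
  series:
    - [[0,0,10],[0,0,0],0.3]
    - [[0,0,35],[0,0,0],0.3]
    - [[0,0,70],[0,0,0],0.3]
    - [[0,-35,105],[0,0,0],0.3]
    - [[-20,-70,140],[0,0,0],0.3]

```text
time_s: 17.45
ee_pos: [519.5, -165.5, 335.8]
ee_rot: [-179.9, -0.2, 84.8]
force: [1.1, -0.9, 0.3]
gripper_width: 27.3
```

>>> jog_arm:
  series:
    - [[0,-20,20],[0,0,0],0.3]
    - [[0,-30,40],[0,0,0],0.3]
    - [[0,-30,40],[0,0,0],0.3]
    - [[0,-30,40],[0,0,0],0.3]
    - [[0,-30,40],[0,0,0],0.3]

```text
time_s: 17.87
ee_pos: [519.0, -194.8, 375.0]
ee_rot: [-179.8, -0.2, 84.8]
force: [0.3, 0.6, -0.6]
gripper_width: 27.3
```

Run:
```python
from h import *
for n in ['wrist','scene','top']:
    f=grab(n,n+'20')
    cv2.imwrite(f'pics/{n}20b.png',cv2.resize(f['pixels'][:,:,::-1],(800,600),interpolation=cv2.INTER_CUBIC))
s=f['state'];print(s['ee_pos'],s['ee_rot'],s['force'])
```

```text
[ 519.12103612 -194.59304807  374.28417801] [-179.75899657   -0.22355644   84.86039151] [-0.50493661  0.30474082  0.75883631]
```

View pics/wrist20b.png

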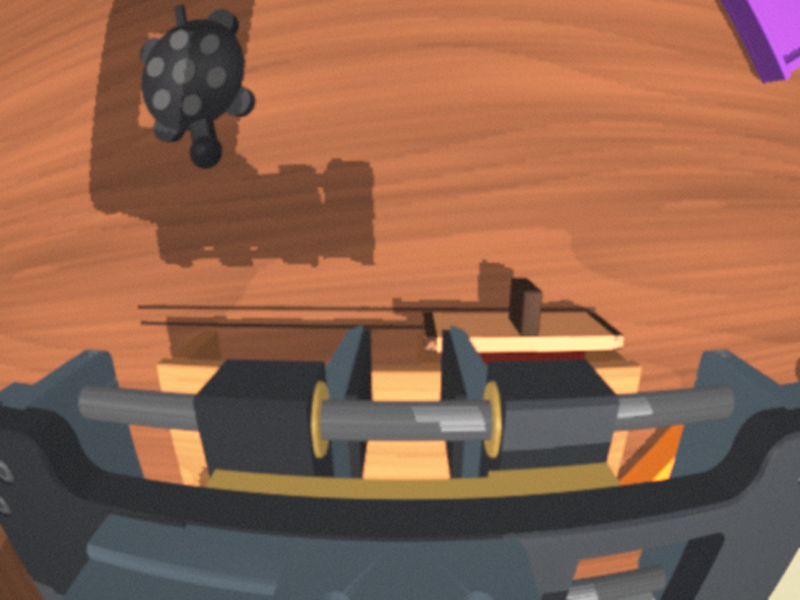

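View pics/scene20b.png

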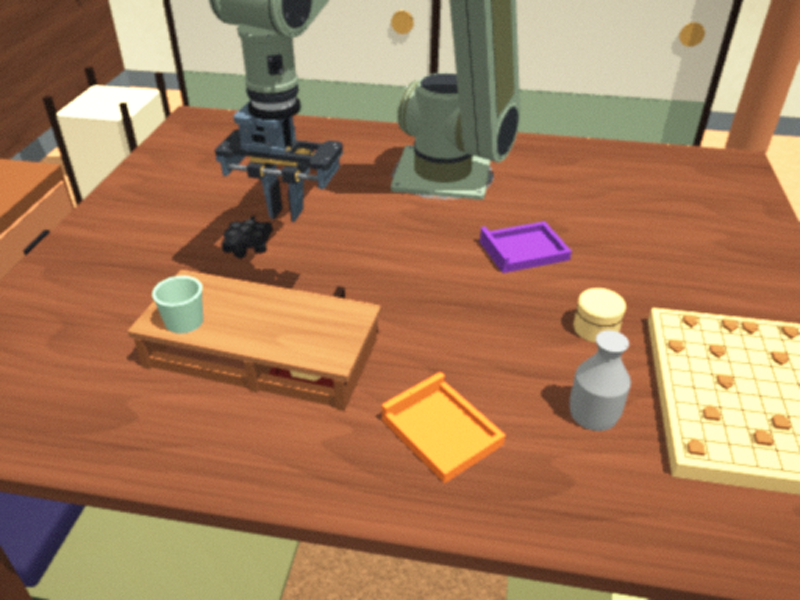

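Run:
```python
from fit import *
th=np.radians(-5.38);R=np.array([[np.cos(th),np.sin(th)],[-np.sin(th),np.cos(th)]])
def Bw(w): return np.round(R@(np.array(w)[:2]-[577,-113.5]),1)
w=pickle.load(open('wrist20.pkl','rb'));k=1.5625
for n,u,v,z in [('pull baseR',525,333,58),('pull baseL',541,333,58),('panelR',427,335,58),('panelL',622,335,58),('board FR',158,363,76),('board FL',641,365,76)]:
    print(n,Bw(wz(w,u/k,v/k,z)))
a=cv2.cvtColor(pickle.load(open('scene0.pkl','rb'))['pixels'],cv2.COLOR_RGB2GRAY).astype(np.float32)
b=cv2.cvtColor(pickle.load(open('scene20.pkl','rb'))['pixels'],cv2.COLOR_RGB2GRAY).astype(np.float32)
for n,(x0,y0,x1,y1) in dict(cup=(95,175,135,215),flask=(360,210,410,278),trivet=(138,136,178,168)).items():
    t=a[y0:y1,x0:x1]; s=b[y0-6:y1+6,x0-6:x1+6]
    r=cv2.matchTemplate(s,t,cv2.TM_CCOEFF_NORMED); _,m,_,l=cv2.minMaxLoc(r); print(n,m,l[0]-6,l[1]-6)
print(telemetry.state()['force'], telemetry.state()['qvel'])
```

```text
pull baseR [-21.2  -3.2]
pull baseL [-21.1   8.5]
panelR [-20.2 -71.4]
panelL [-18.3  72.8]
board FR [  -2.3 -264.6]
board FL [-1.6 83.1]
cup 0.9973186254501343 0 0
flask 0.9980834126472473 0 0
trivet 0.7764320969581604 0 0
[-0.42958196 -0.66937921  0.86506185] [-0.01898017  0.09382864 -0.35305268 -0.17966533 -0.0762244  -0.02891057]
```

The panel is centred on the bay: its edges are at -71 and +73, and it met its end stop. The cup, flask and trivet haven't moved, and the arm is clear and at rest. Handing in.

```bash
python3 -c "
from workcell import env; print(env.job_done())"
```

```text
the job is handed in; nothing more can be done
None
```

The tray is home in the left-hand bay with the piece case standing on it, and the cedar panel is shut. I handed the job in at about 18 s of the 58 s allowed; it gives no verdict, so this rests on my own checks.

I gripped the tray by its lip, dragged it across and partway into the bay, then pushed it home from the front with a tilted gripper. I then gripped the panel's pull and slid it left to its stop.

- **Tray:** the last wrist picture before the panel was moved put the lip face 3.4–4.1 mm behind the front edge (4 is home). The tray was about 1.4 mm off the middle line and square. I measured no tray position after the panel closed.
- **Case:** it stood upright in the last scene picture, and I saw no contact with the shelf top.
- **Panel:** its ends measured -71 and +73 mm about the bay's middle, so within about 1 mm of shut. It also pressed against its stop at 7.5 N.
- **Other objects:** the cup and flask matched the start picture with no shift. The trivet also showed no shift, but its match was weak (0.78), most likely because the arm's shadow fell across it.
- **Disagreement:** the bay front differed by 2–6 mm between cameras, so I relied on the close wrist views and contact forces.

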